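# Change the culture dish on the colony counter for the one boxed in by bottles

### The job

The dish on the colony counter has been counted and the next one waits in the block warmer, boxed in by two tall bottles. First stand both bottles upright in the steel side tray; then put the counted dish into the dish recess of the warmer that is empty now, and seat the waiting dish in the recess of the counter. Last, stand each bottle back in the well it came from, leaving both dishes seated flat.

Things in the scene. Friction and masses are not known exactly. Their poses are not given: they have to be found in the camera images.
- bottle_a: clear glass media bottle with a blue screw cap and no label; 67 mm diameter, 140 mm tall, 0.25 kg; loose, upright in the block warmer at the start. The cap is 49 mm across and spans 116 to 140 mm above the origin; the sloping shoulder lies right below it. Grip the cap. Origin: centre of the underside; z along the bottle
- bottle_b: somewhat larger clear glass media bottle with an orange screw cap and a small green label; 71 mm diameter, 144 mm tall, 0.25 kg; loose, upright in the block warmer at the start. The cap is 54 mm across and spans 119 to 143 mm above the origin; the sloping shoulder lies right below it. Grip the cap. Origin: centre of the underside; z along the bottle
- dish_next: petri dish, 56 mm diameter, 14 mm tall (foot 52 mm diameter below 4 mm), 0.03 kg, loose: the one that stands at the start in the block warmer between the two bottles; it goes to the counter. Both dishes look alike; they are told apart by where they start. Origin: centre of the underside, z up
- dish_done: petri dish like the other (56 mm diameter, 14 mm tall, foot 52 mm diameter), loose: the one that stands at the start on the colony counter; it goes into the empty dish recess of the warmer. Origin: centre of the underside, z up
- well_a: fixed aluminium block, 86 mm square, one of four in the block warmer (a low white housing; blocks 2 x 2, 88 mm apart, tops flush 44 mm above the bench, bottle wells on one diagonal, dish recesses on the other). Well for the blue-capped bottle_a: 77 mm diameter, 22 mm deep. Origin: centre of the well's floor, rim 22 mm higher; x, y along the block's sides
- well_b: the like block with the well for the orange-capped bottle_b: 80 mm diameter, 22 mm deep. Origin: centre of the well's floor; the rim is 22 mm higher; x and y along the block's sides
- seat_full: fixed aluminium block, 86 mm square, in the same warmer, with the shallow dish recess (62 mm diameter, 4 mm deep) in which dish_next stands at the start. Origin: centre of the recess floor; the flat top is 4 mm higher; x and y along the block's sides
- seat_free: the like block with the dish recess (62 mm diameter, 4 mm deep) that is empty at the start: the place for dish_done. Origin: centre of the recess floor; the flat top is 4 mm higher; x and y along the block's sides
- counter: colony counter: low black and grey light stage, about 100 mm square, 30 mm tall, with a white-floored round dish recess (62 mm diameter, 4 mm deep) in its top; fixed on the bench. dish_done stands in it at the start. Origin: centre of the recess floor; the flat top is 4 mm higher; x and y along its sides
- side_tray: empty steel instrument tray, inside 204 mm along its x, 100 mm along its y, floor 3 mm thick, rim 12 mm above the floor; fixed on the bench: the side area, room for both bottles one behind the other along its x. Origin: centre of the inner floor
Not all that is in view belongs to the job. What is shaped like the dish_next but blue is not meant.

How it is judged:
By the outcome, as a careful person would: the job done as asked, in the order asked, and still so for the second after the job is handed in, with the robot touching nothing.
It also fails if it takes over 144 s, if anything falls off the work surface, if the arm or the gripper's body presses on something with over 40 N, if the wrist force passes 120 N, or if a joint passes its speed limit or range.

### The arm

A 7-joint arm with a two-finger parallel gripper is mounted at the origin on a cart in front of the work surface, level with it; the furniture and walls round the work are solid. World frame = base frame: x ahead of the robot, y to its left, z up, the work surface at z = 0. Lengths are in m, angles in rad, forces in N, time in s.
With the tool pointing down it reaches from about 0.4 to 0.85 m from the base axis. Payload 4.5 kg.
Tool frame: the origin (TCP) lies midway between the tips of the shut fingers; the grasp point (between the pads) lies 19 mm behind it; z points along the fingers, y is the line along which they close (so a half turn about z gives the same grasp; the last joint's range is limited). The gripper opens to 88 mm and grips with 3 to 60 N. Pads are 18 mm wide; open, the fingers measure 123 mm over their backs; the gripper's body (75 mm by 187 mm) begins 45 mm behind the grasp point.
Start: joints at [-1.184, 0.689, -0.195, 1.565, 0.157, 0.902, -0.215], TCP at [0.216, 0.587, 0.239] pointing down, gripper open.
Joint ranges: [-3.01, 3.01], [-0.46, 2.08], [-1.47, 1.51], [0.13, 2.56], [-1, 4.14], [0.04, 2.09], [-2.66, 2.66]. Speed limits (rad/s): [2.57, 2.57, 3.14, 3.14, 3.14, 3.14, 3.14].

### API

Orientations are given as a unit quaternion [x, y, z, w].
In Python, from plant import * gives the robot as it stands.
- The arm moves only by the tool send_rows, never from a script. Its argument "targets" is a list of rows, each a list of 2 entries, a list of its own where there are three numbers: the shift along the tool's x, y, z in units of 0.3 m (1.0 is 0.3 m), then the turn, a rotation vector about the tool's x, y, z in units of pi rad (1.0 is pi rad). A call has 1 to 12 rows; each row is the pose to reach, as a shift and turn from the pose commanded when the call began, along the tool's axes at that moment, turning the shorter way round; what a row does not reach only later rows make up. A row lasts 1/8 s, in which the tool goes at most 62.5 mm and 10.7 degrees, less where a joint would pass 70% of its speed; a pose out of reach is approached as far as the arm can. A call with a number of a shift or a turn outside -1 to 1 is refused whole. A call with a gripper value outside its range is refused whole. "fingers" is the opening, from 0 (shut) to 1 (fully open), set as the call begins (left out, the last holds). The fingers move at their own pace and stop on an object; "newtons" is the grip in N (left out, the last holds). Time passes only in rows, so rows that repeat a pose let the fingers close. It gives the time, the measured TCP pose, the force, the opening and the grip force at its end, in the units of the state.
- get_state(): the state, without advancing time (a new reading comes with each control period).
- snapshot(name): name is "side" or "top"; returns a dict with "img" (384x512x3 uint8, blue, green, red), "fx", "fy", "cx", "cy" (pixels), "cam_to_world" (4x4, takes a point from camera to world coordinates). Camera axes: x right, y down, z forward; pixel columns grow to the right and rows downward; lengths in m; the calibration is good to about 2 mm. A picture is of the moment at which its call begins. There is no depth.
- finish_job(): hands the job in; it is judged then, once.
The state is a dict: "clock": time; "q": joint angles; "qd": joint speeds; "joint_torque": joint torques, N m; "tool_pos": TCP position; "eef_rot": TCP orientation; "contact_force": force on the tool from outside, world axes, zero at the start; "moment": the same for the moment, N m; "opening": opening from 0.0 (shut) to 1.0 (fully open); "finger_force": force on a finger pad.
Only numpy, scipy, OpenCV 4.12 (cv2) and the standard library are available. Lean on these libraries where they do the work, as an engineer would, in place of code of your own. Each camera call takes 0.05 s, during which the arm holds its last target. There are 200 camera calls.

## Working session

There is one attempt and no reset: what is moved stays moved. The work goes in short steps, Python scripts to look and compute and a tool call to move; the robot and the scene stay as the last step left them, time stands still between calls to the robot, and variables do not carry over. Pictures are saved under pics/ and viewed, at most 14 in all, crops included, and the job is handed in when it is done.

Besides the shell and the picture viewer there is one more tool, called after "Call:" as a command line: name --argument value ..., lists and objects as JSON in quotes. send_rows: Moves the arm, as the interface text tells. Its arguments: {"type":"object","properties":{"targets":{"type":"array"},"fingers":{"type":"number"},"newtons":{"type":"number"}},"required":["targets"]}

```bash
mkdir -p pics; ls; python3 - <<'E'
from plant import *
import cv2,numpy as np
for n in("side","top"):
    s=snapshot(n); cv2.imwrite(f"pics/{n}0.png",s["img"]); np.savez(f"{n}0.npz",**s)
    print(n,s["fx"],s["fy"],s["cx"],s["cy"]); print(np.round(s["cam_to_world"],4))
s=get_state(); print({k:np.round(v,3) for k,v in s.items()})
E
```

```text
pics
side 371.97692079417635 371.97692079417635 249.2061858271044 185.07007915990508
[[ 0.9795 -0.1092  0.1691  0.2611]
 [-0.201  -0.5721  0.7952 -1.0238]
 [ 0.0099 -0.8129 -0.5824  0.7987]
 [ 0.      0.      0.      1.    ]]
top 383.04270090551336 383.04270090551336 252.2306803175061 192.305024843271
[[-0.4476 -0.8002  0.3991  0.0591]
 [-0.8942  0.4014 -0.198   0.1652]
 [-0.0018 -0.4456 -0.8953  0.9973]
 [ 0.      0.      0.      1.    ]]
{'clock': np.float64(0.1), 'q': array([-1.184,  0.69 , -0.195,  1.566,  0.157,  0.903, -0.215]), 'qd': array([-0.   , -0.002,  0.001, -0.004, -0.001,  0.001,  0.001]), 'joint_torque': array([-3.0000e-03, -5.2850e+01, -1.2720e+00, -1.5384e+01, -5.3000e-02,
        2.0000e-03,  0.0000e+00]), 'tool_pos': array([0.216, 0.586, 0.238]), 'eef_rot': array([ 0.175,  0.984, -0.001, -0.   ]), 'contact_force': array([-0.507, -0.218, -0.533]), 'moment': array([0.023, 0.034, 0.046]), 'finger_force': np.float64(0.0), 'opening': np.float64(0.998)}
```

View pics/top0.png

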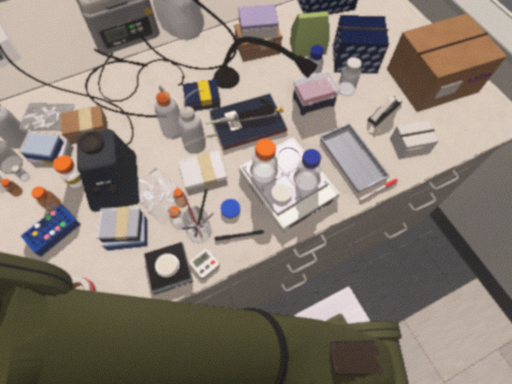

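View pics/side0.png

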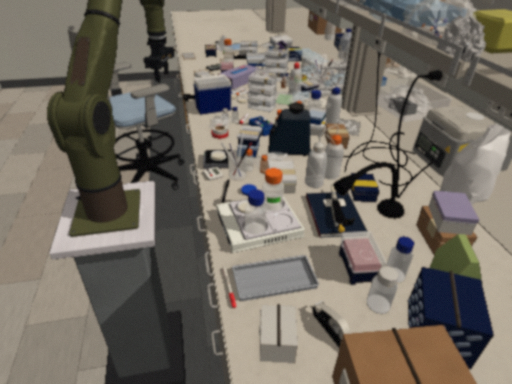

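```bash
cat > h.py <<'E'
from plant import *
import cv2,numpy as np
def ray(s,u,v):
    T=np.array(s["cam_to_world"]); d=T[:3,:3]@[(u-s["cx"])/s["fx"],(v-s["cy"])/s["fy"],1.]
    return T[:3,3],d/np.linalg.norm(d)
def plane(s,u,v,z):
    o,d=ray(s,u,v); return o+d*(z-o[2])/d[2]
def tri(a,pa,b,pb):
    (o1,d1),(o2,d2)=ray(a,*pa),ray(b,*pb)
    t=np.linalg.lstsq(np.c_[d1,-d2],o2-o1,rcond=None)[0]
    p,q=o1+t[0]*d1,o2+t[1]*d2
    return (p+q)/2,np.linalg.norm(p-q)
def proj(s,p):
    T=np.array(s["cam_to_world"]); c=T[:3,:3].T@(np.asarray(p)-T[:3,3])
    return np.array([s["cx"]+s["fx"]*c[0]/c[2],s["cy"]+s["fy"]*c[1]/c[2]])
def load(n): return dict(np.load(n+".npz"))
def shot(n,tag):
    s=snapshot(n); np.savez(f"{n}{tag}.npz",**s); return s
def crop(s,x,y,w,h,k,name):
    cv2.imwrite("pics/"+name,cv2.resize(s["img"][y:y+h,x:x+w],None,fx=k,fy=k,interpolation=cv2.INTER_CUBIC))
E
python3 - <<'E'
from h import *
a=crop(load("top0"),140,120,260,180,3,"t1.png")
crop(load("side0"),190,140,140,170,3.5,"s1.png")
E
```

```text
(no output)
```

View pics/t1.png

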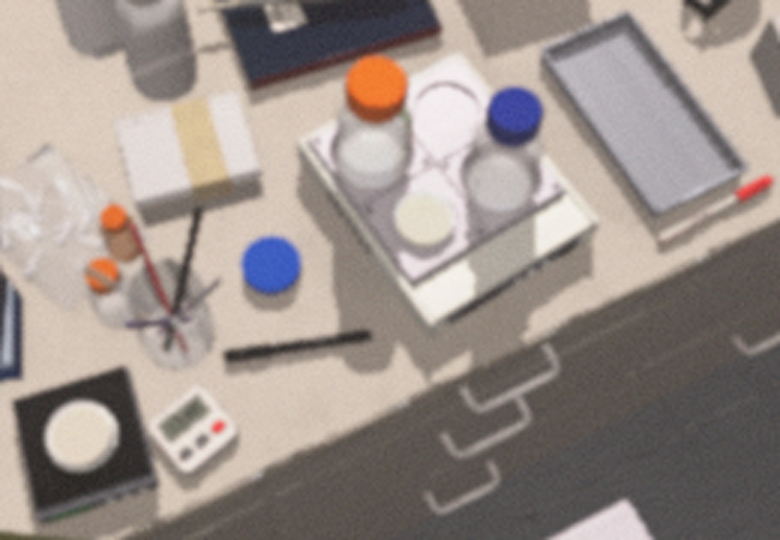

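View pics/s1.png

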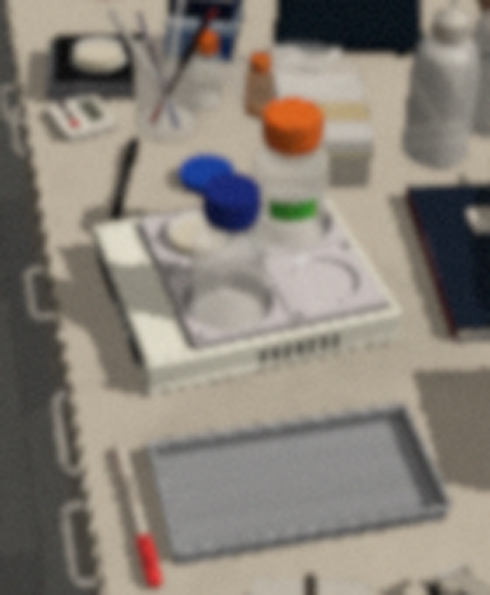

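```bash
python3 - <<'E'
from h import *
T,S=load("top0"),load("side0")
def blob(s,f,roi):
    x,y,w,h=roi; im=s["img"][y:y+h,x:x+w]; hsv=cv2.cvtColor(cv2.GaussianBlur(im,(3,3),0),cv2.COLOR_BGR2HSV).astype(int)
    m=f(hsv[...,0],hsv[...,1],hsv[...,2]).astype(np.uint8)
    n,l,st,c=cv2.connectedComponentsWithStats(m); i=1+np.argmax(st[1:,4])
    ct=max(cv2.findContours((l==i).astype(np.uint8),0,2)[0],key=len)
    e=cv2.fitEllipse(ct); print("  blob",c[i]+[x,y],st[i],"ell",np.round(e[0],1)+[x,y],np.round(e[1],1)); return c[i]+[x,y]
org=lambda h,s,v:(h<18)&(s>150)&(v>120)
blu=lambda h,s,v:(h>108)&(h<130)&(s>130)
for nm,f,rt,rs in(("orange",org,(250,135,35,30),(262,165,25,22)),("blue",blu,(295,145,30,28),(246,187,20,22))):
    a=blob(T,f,rt);b=blob(S,f,rs);print(nm,tri(T,a,S,b))
cream=lambda h,s,v:(v>185)&(h>15)&(h<40)&(s>22)
w=lambda h,s,v:(v>150)
for nm,f,rt,rs in(("done",w,(153,250,28,30),(208,148,20,16)),("next",cream,(266,178,30,30),(233,195,25,20))):
    a=blob(T,f,rt);b=blob(S,f,rs);print(nm,tri(T,a,S,b))
def pk(x,y,k,o): return ((x+.5)/k-.5+o[0],(y+.5)/k-.5+o[1])
t=lambda x,y:pk(x,y,3,(140,120)); s=lambda x,y:pk(x,y,3.5,(190,140))
for nm,p,q in(("free",(447,117),(315,282)),("tr1",(627,13),(447,510)),("tr2",(745,168),(180,555)),("tr3",(657,213),(150,445)),("tr4",(543,55),(405,408)),("wblock front",(415,281),None)):
    if q: print(nm,tri(T,t(*p),S,s(*q)),plane(T,*t(*p),.015),plane(S,*s(*q),.015))
E
```

```text
blob [264.87267081 148.46273292] [  6   3  19  22 322] ell [264.8 148.5] [18.5 20.8]
  blob [273.72131148 174.6284153 ] [  3   3  17  16 183] ell [273.9 174.5] [12.3 18.6]
orange (array([ 0.53295872, -0.1071377 ,  0.15665108]), np.float64(3.308785758865544e-05))
  blob [311.26923077 156.77564103] [  9   6  15  13 156] ell [311.3 156.7] [12.3 14.6]
  blob [254.21681416 195.26106195] [  0   0  17  18 226] ell [254.7 195.5] [13.1 22. ]
blue (array([ 0.45316571, -0.20069398,  0.15923684]), np.float64(0.004756687863346496))
  blob [166.47961631 264.36211031] [  2   4  24  22 417] ell [166.6 264.4] [21.2 23.7]
  blob [217.54716981 152.93396226] [  0   0  17  11 106] ell [217.3 152.7] [10.  16.5]
done (array([0.39960777, 0.24087173, 0.04532756]), np.float64(0.0023836021421697524))
  blob [280.69633508 193.61780105] [  7   9  16  14 191] ell [280.8 193.8] [14.2 16.2]
  blob [244.3974359  205.66666667] [ 6  6 13 10 78] ell [244.8 205.7] [ 7.3 13.3]
next (array([ 0.44078539, -0.11206659,  0.05223728]), np.float64(0.0016628425680079233))
free (array([ 0.53574261, -0.19024831,  0.04132715]), np.float64(0.00030966294959282006)) [ 0.54869328 -0.20002516  0.015     ] [ 0.54546041 -0.16118501  0.015     ]
tr1 (array([ 0.57508042, -0.43070411,  0.01398527]), np.float64(0.001679950812407085)) [ 0.57549161 -0.43023408  0.015     ] [ 0.5737759  -0.43180976  0.015     ]
tr2 (array([ 0.36862719, -0.43229163,  0.01372835]), np.float64(0.0013972815860939874)) [ 0.36750329 -0.43150996  0.015     ] [ 0.36914843 -0.4330432   0.015     ]
tr3 (array([ 0.36464869, -0.32673169,  0.01636841]), np.float64(0.0006007259675087573)) [ 0.36476294 -0.32741915  0.015     ] [ 0.36512926 -0.32541145  0.015     ]
tr4 (array([ 0.57392024, -0.32568632,  0.01286569]), np.float64(0.005776723437825051)) [ 0.56956721 -0.32422488  0.015     ] [ 0.57615992 -0.32626128  0.015     ]
```

```bash
python3 - <<'E'
from h import *
T,S=load("top0"),load("side0")
def blob(s,f,roi,seed):
    x,y,w,h=roi; im=cv2.resize(s["img"][y:y+h,x:x+w],None,fx=4,fy=4,interpolation=cv2.INTER_CUBIC)
    hsv=cv2.cvtColor(cv2.GaussianBlur(im,(7,7),0),cv2.COLOR_BGR2HSV).astype(int)
    m=f(hsv[...,0],hsv[...,1],hsv[...,2]).astype(np.uint8)
    n,l,st,c=cv2.connectedComponentsWithStats(m); i=l[int((seed[1]-y)*4),int((seed[0]-x)*4)]
    if i==0: print("seed miss",hsv[int((seed[1]-y)*4),int((seed[0]-x)*4)]);return np.array(seed)
    st=st[i]/4; bb=np.array([st[0]+x,st[1]+y,st[2],st[3]])
    r=(c[i]+.5)/4-.5+[x,y]; print("  c",np.round(r,1),"bb",bb); return r
org=lambda h,s,v:(h<18)&(s>150)&(v>110)
blu=lambda h,s,v:(h>105)&(h<135)&(s>110)
for nm,f,rt,rs,a,b in(("orange",org,(245,130,45,40),(258,160,32,30),(265,149),(273,175)),("blue",blu,(290,140,40,35),(240,184,30,26),(311,157),(256,197))):
    a=blob(T,f,rt,a);b=blob(S,f,rs,b);p,e=tri(T,a,S,b);print(nm,p,e,plane(T,*a,.152),plane(S,*b,.152))
w=lambda h,s,v:(v>125)
for n,px in((T,(281,193)),(S,(244,206)),(S,(262,219)),(T,(298,187)),(S,(218,156)),(S,(225,164)),(S,(285,225)),(T,(289,155))):
    print(px,cv2.cvtColor(n["img"],cv2.COLOR_BGR2HSV)[px[1]-1:px[1]+2,px[0]-1:px[0]+2].mean((0,1)).round())
a=blob(T,w,(150,247,35,36),(167,265));b=blob(S,w,(204,146,30,20),(218,156));print("done",tri(T,a,S,b),plane(T,*a,.035),plane(S,*b,.035))
cr=lambda h,s,v:(v>150)&(h>10)&(h<45)&(s>16)
a=blob(T,cr,(266,178,32,32),(281,193));b=blob(S,cr,(230,195,30,22),(244,206));print("next",tri(T,a,S,b),plane(T,*a,.049),plane(S,*b,.049))
# housing/block plate corners picked in crops
t=lambda x,y:((x+.5)/3-.5+140,(y+.5)/3-.5+120); s=lambda x,y:((x+.5)/3.5-.5+190,(y+.5)/3.5-.5+140)
for nm,p in(("plate F",(415,281)),("plate R",(563,188)),("plate L",(312,138)),("cross",(436,162))): print(nm,plane(T,*t(*p),.044))
for nm,p in(("plate Fr",(196,342)),("plate right",(385,300)),("free c",(315,282)),("plate left-front",(140,222))): print("S",nm,plane(S,*s(*p),.044))
print("free T",plane(T,*t(447,117),.044))
for nm,p,q in(("pencup rim",(172,275),(165,95)),):pass
print("cup",plane(T,*t(178,340),0.0),plane(T,*t(160,270),.1))
E
```

```text
c [264.8 148.7] bb [255.75 138.25  19.5   21.75]
  c [273.7 174.9] bb [264.5  168.5   17.75  15.5 ]
orange [ 0.5328855  -0.10706055  0.15571944] 6.123427099710143e-05 [ 0.53501483 -0.10826627  0.152     ] [ 0.53442479 -0.10178019  0.152     ]
  c [311.2 156.9] bb [303.5 150.   16.5  15. ]
  c [253.  194.2] bb [241.5  184.75  22.25  20.75]
blue [ 0.45067694 -0.19907294  0.16244846] 0.006207379053849563 [ 0.45903648 -0.20386926  0.152     ] [ 0.45054179 -0.18742675  0.152     ]
(281, 193) [ 20.  25. 228.]
(244, 206) [ 20.  39. 199.]
(262, 219) [ 17.  23. 138.]
(298, 187) [ 61.  15. 168.]
(218, 156) [ 20.  44. 189.]
(225, 164) [55.  6. 52.]
(285, 225) [  8.  16. 197.]
(289, 155) [172.   7. 243.]
  c [166.5 264.5] bb [154.75 253.25  24.75  23.75]
  c [218.2 150.8] bb [204.  146.   30.   13.5]
done (array([0.39949399, 0.24054933, 0.05383357]), np.float64(0.008669698462671663)) [0.40161787 0.24151551 0.035     ] [0.40744193 0.27551497 0.035     ]
  c [280.7 193.5] bb [271.75 185.5   18.75  17.  ]
  c [244.5 205.6] bb [230. 195.  30.  22.]
next (array([ 0.44109572, -0.11216426,  0.0524525 ]), np.float64(0.0013414278415488168)) [ 0.44321398 -0.11317817  0.049     ] [ 0.4412443  -0.10830099  0.049     ]
plate F [ 0.39597494 -0.07957683  0.044     ]
plate R [ 0.41729948 -0.24873164  0.044     ]
plate L [ 0.5717505  -0.06201621  0.044     ]
cross [ 0.495243   -0.15568079  0.044     ]
S plate Fr [ 0.4174237  -0.24750706  0.044     ]
S plate right [ 0.58825658 -0.22751171  0.044     ]
S free c [ 0.53493614 -0.19310598  0.044     ]
S plate left-front [ 0.39724926 -0.08011931  0.044     ]
free T [ 0.53423797 -0.1892433   0.044     ]
cup [0.45732657 0.13223766 0.        ] [0.48269685 0.12441829 0.1       ]
```

```bash
python3 - <<'E'
from h import *
T,S=load("top0"),load("side0")
def up(s,x,y,w,h,k):
    im=cv2.resize(s["img"][y:y+h,x:x+w],None,fx=k,fy=k,interpolation=cv2.INTER_CUBIC)
    l=cv2.cvtColor(im,cv2.COLOR_BGR2LAB); l[...,0]=cv2.createCLAHE(3,(4,4)).apply(l[...,0]); im=cv2.cvtColor(l,cv2.COLOR_LAB2BGR)
    for i in range(0,w,10): cv2.line(im,(i*k+k//2,0),(i*k+k//2,8 if (x+i)%50 else 16),(0,0,255),1)
    for j in range(0,h,10): cv2.line(im,(0,j*k+k//2),(8 if (y+j)%50 else 16,j*k+k//2),(0,0,255),1)
    return im
a=up(T,270,130,60,60,6); b=up(S,240,190,70,60,6)
cv2.imwrite("pics/c1.png",np.hstack([a,b]))
E
```

```text
(no output)
```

View pics/c1.png

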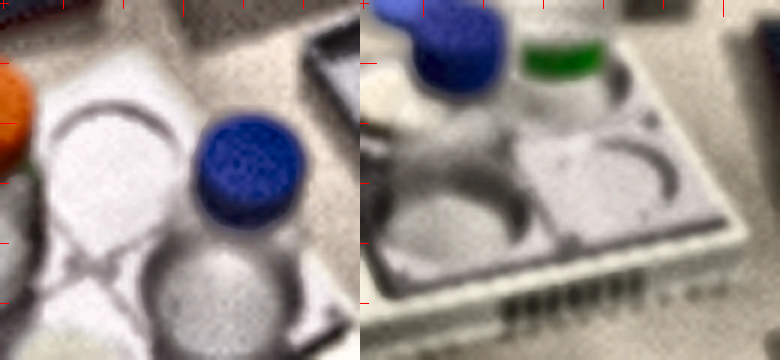

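```bash
cat >> h.py <<'E'
from scipy.spatial.transform import Rotation as R
Q0=R.from_quat([np.sin(np.radians(0)),1,0,0])
def down(th):  # tool z down, tool y at angle th (deg)
    c,s=np.cos(np.radians(th)),np.sin(np.radians(th)); y=np.array([c,s,0]);z=np.array([0,0,-1.])
    return R.from_matrix(np.c_[np.cross(y,z),y,z])
def go(p,th=30,st=None):
    st=st or get_state(); r0=R.from_quat(st["eef_rot"]); d=np.asarray(p)-st["tool_pos"]
    print("shift",np.round(r0.inv().apply(d)/.3,4),"turn",np.round((r0.inv()*down(th)).as_rotvec()/np.pi,4),"now",np.round(st["tool_pos"],4))
E
python3 - <<'E'
from h import *
T,S=load("top0"),load("side0")
a,b=(311.2,158.2),(256,197.2);print(tri(T,a,S,b),plane(T,*a,.150),plane(S,*b,.150))
go([.456,-.203,.30])
im=S["img"][146:166,204:232]; h=cv2.cvtColor(im,cv2.COLOR_BGR2HSV)
print((h[...,2]//10)); 
E
```

```text
(array([ 0.45600066, -0.20197807,  0.15135743]), np.float64(0.0002242740297251058)) [ 0.45651413 -0.20255832  0.15      ] [ 0.45652562 -0.20018885  0.15      ]
shift [-1.6599 -2.1917 -0.2029] turn [-5.000e-04  2.000e-04  2.211e-01] now [0.2158 0.586  0.238 ]
[[18 18 18 18 18 18 18 18 18 18 18 18 18 18 18 18 18 17 16 15 16 17 18 18
  17 15 14 15]
 [18 18 18 18 18 18 18 18 18 18 18 18 18 18 18 18 18 18 16 15 15 16 17 17
  17 15 13 14]
 [18 18 18 17 17 17 17 17 17 17 17 17 17 17 17 17 17 17 16 14 14 15 16 16
  15 14 13 13]
 [18 16 15 14 14 14 14 13 14 14 14 14 15 15 15 15 15 14 14 12 11 13 14 14
  12 11 10 11]
 [16 13 10  9  8  8  8  9  9 11 12 13 14 14 15 14 14 13 12 10  9 10 12 12
  10  8  8 10]
 [13  9  6  4  3  3  4  6 10 13 15 16 17 17 17 17 16 15 14 11  9  9 11 12
  11 10 10 11]
 [11  7  3  2  1  2  5  9 14 16 17 18 18 18 18 18 18 18 17 15 12  9  9 12
  13 13 13 11]
 [10  6  3  1  1  2  6 12 16 18 19 19 19 19 19 19 19 19 18 17 14  9  8 11
  14 15 14 12]
 [ 9  6  3  2  1  3  7 13 17 19 19 20 20 20 20 20 20 19 19 18 16 11  7  9
  13 15 15 13]
 [ 8  5  2  2  1  3  7 13 17 19 19 19 19
[... 239 characters left out ...]
1  1  2  4  7  9 11 12 13 13 14 14 15 15 16 15 14 12  9  5  6
  10 12 14 15]
 [ 7  5  3  1  1  1  3  4  6  8  9 10 10 11 12 12 12 12 11  9  7  4  2  5
   9 12 14 14]
 [ 7  5  2  2  1  2  1  2  3  4  5  6  7  8  8  8  8  7  6  4  3  2  2  4
   8 12 13 14]
 [ 7  4  2  1  1  1  2  1  2  2  3  3  4  4  4  4  4  3  2  2  2  2  2  4
   9 12 14 14]
 [ 6  4  3  2  2  2  2  2  3  3  3  3  3  2  3  2  3  3  2  2  2  3  2  5
   9 13 14 14]
 [ 7  5  4  4  4  4  4  4  5  5  4  4  4  4  4  4  4  4  4  4  4  4  4  5
   9 13 14 14]
 [ 7  6  5  5  5  5  5  6  6  6  6  6  6  5  5  5  5  5  5  5  5  5  5  6
   9 13 14 14]
 [ 6  6  6  6  6  5  5  6  6  6  6  6  6  6  6  6  6  5  5  5  6  6  5  7
  10 13 14 14]]
```

Chosen: the blue-capped bottle at top (311,158), not the background one at (317,55); the orange one with the green label at (265,149), not those at (162,97), (63,163) or (40,195). The cream dishes are at (281,193), which is next, and (166,265), which is done. The blue dish at (230,208) is not meant. The close crop confirms these.

Call:
send_rows --targets '[[[-0.45,-0.3,-0.27],[0,0,0.1]],[[-0.96,-0.66,-0.27],[0,0,0.221]],[[-0.96,-0.66,-0.27],[0,0,0.221]],[[-0.96,-0.66,-0.27],[0,0,0.221]],[[-0.96,-0.66,-0.27],[0,0,0.221]],[[-0.96,-0.66,-0.27],[0,0,0.221]],[[-0.96,-0.66,-0.27],[0,0,0.221]],[[-0.96,-0.66,-0.27],[0,0,0.221]],[[-0.96,-0.66,-0.27],[0,0,0.221]]]' --fingers 1 --newtons 15

```text
clock: 1.23
tool_pos: [0.4165, 0.3027, 0.3193]
eef_rot: [0.499, 0.867, -0.0, -0.001]
contact_force: [-0.1, 0.5, -0.1]
opening: 1.001
finger_force: 0.0
```

```bash
python3 - <<'E'
from h import *
go([.456,-.203,.30]); go([.456,.03,.30]); print(get_state()["q"].round(2))
E
```

```text
shift [-1.5234 -0.734   0.0637] turn [-0.0003 -0.0003  0.0011] now [0.4165 0.3027 0.3193]
shift [-0.8521 -0.3434  0.0639] turn [-0.0003 -0.0003  0.0011] now [0.4165 0.3027 0.3193]
[-0.71  0.44 -0.02  1.79  0.01  0.91 -0.2 ]
```

Call:
send_rows --targets '[[[-0.85,-0.34,0.06],[0,0,0.001]],[[-0.85,-0.34,0.06],[0,0,0.001]],[[-0.85,-0.34,0.06],[0,0,0.001]],[[-0.85,-0.34,0.06],[0,0,0.001]],[[-0.85,-0.34,0.06],[0,0,0.001]]]'

```text
clock: 1.85
tool_pos: [0.4568, 0.0267, 0.3014]
eef_rot: [0.503, 0.865, -0.001, -0.0]
contact_force: [0.2, 1.1, 0.1]
opening: 1.0
finger_force: 0.0
```

Call:
send_rows --targets '[[[-0.67,-0.39,0],[0,0,0]],[[-0.67,-0.39,0],[0,0,0]],[[-0.67,-0.39,0],[0,0,0]],[[-0.67,-0.39,0],[0,0,0]],[[-0.67,-0.39,0],[0,0,0]],[[-0.67,-0.39,0],[0,0,0]],[[-0.67,-0.39,0],[0,0,0]]]'

```text
clock: 2.72
tool_pos: [0.4559, -0.2009, 0.3016]
eef_rot: [0.5, 0.866, 0.0, -0.0]
contact_force: [0.1, -0.4, 0.2]
opening: 1.002
finger_force: 0.0
```

```bash
python3 - <<'E'
from h import *
go([.456,-.2025,.140])
s=shot("top","1");s2=shot("side","1"); crop(s,220,110,120,100,5,"t2.png")
E
```

```text
shift [-0.0052 -0.0026  0.5385] turn [ 0.0001 -0.0003  0.0003] now [ 0.4559 -0.2009  0.3016]
```

View pics/t2.png

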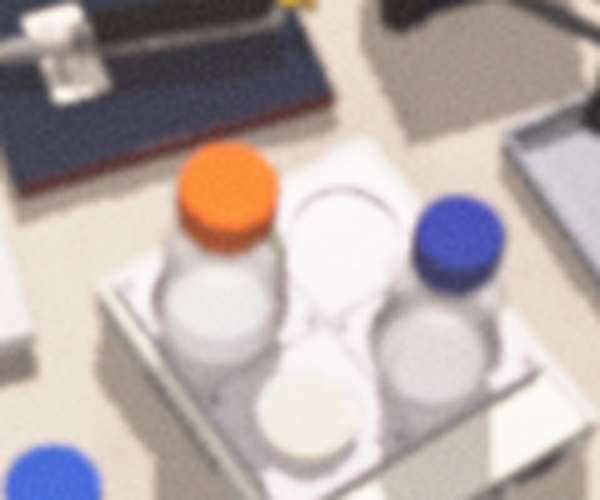

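Call:
send_rows --targets '[[[-0.005,-0.003,0.15],[0,0,0]],[[-0.005,-0.003,0.3],[0,0,0]],[[-0.005,-0.003,0.42],[0,0,0]],[[-0.005,-0.003,0.48],[0,0,0]],[[-0.005,-0.003,0.54],[0,0,0]],[[-0.005,-0.003,0.54],[0,0,0]],[[-0.005,-0.003,0.54],[0,0,0]]]'

```text
clock: 3.7
tool_pos: [0.456, -0.2046, 0.1403]
eef_rot: [0.501, 0.865, 0.0, 0.0]
contact_force: [0.3, -0.1, 0.2]
opening: 0.999
finger_force: 0.0
```

Call:
send_rows --targets '[[[0,0,0],[0,0,0]],[[0,0,0],[0,0,0]],[[0,0,0],[0,0,0]],[[0,0,0],[0,0,0]],[[0,0,0],[0,0,0]],[[0,0,0],[0,0,0]]]' --fingers 0.3 --newtons 20

```text
clock: 4.45
tool_pos: [0.4557, -0.2049, 0.1398]
eef_rot: [0.501, 0.865, 0.0, 0.0]
contact_force: [0.0, 0.6, 0.0]
opening: 0.532
finger_force: 20.0
```

Call:
send_rows --targets '[[[0,0,-0.05],[0,0,0]],[[0,0,-0.15],[0,0,0]],[[0,0,-0.35],[0,0,0]],[[0,0,-0.5],[0,0,0]],[[0,0,-0.5],[0,0,0]],[[0,0,-0.5],[0,0,0]]]'

```text
clock: 5.2
tool_pos: [0.4543, -0.2045, 0.2885]
eef_rot: [0.501, 0.865, -0.0, -0.001]
contact_force: [-0.5, -0.1, -2.4]
opening: 0.536
finger_force: 20.0
```

```bash
python3 - <<'E'
from h import *
go([.421,-.379,.20])
print(get_state()["opening"],get_state()["finger_force"])
E
```

```text
shift [-0.4499 -0.3852  0.2949] turn [-0.0006 -0.0007 -0.0009] now [ 0.4543 -0.2045  0.2885]
0.5355756386632313 20.002356198965572
```

Call:
send_rows --targets '[[[-0.15,-0.13,0],[0,0,0]],[[-0.3,-0.26,0],[0,0,0]],[[-0.45,-0.385,0],[0,0,0]],[[-0.45,-0.385,0.1],[0,0,0]],[[-0.45,-0.385,0.2],[0,0,0]],[[-0.45,-0.385,0.35],[0,0,0]],[[-0.45,-0.385,0.45],[0,0,0]],[[-0.45,-0.385,0.5],[0,0,0]],[[-0.45,-0.385,0.5],[0,0,0]],[[-0.45,-0.385,0.5],[0,0,0]]]'

```text
clock: 6.45
tool_pos: [0.4228, -0.3799, 0.1404]
eef_rot: [0.501, 0.865, -0.0, 0.001]
contact_force: [-0.1, -0.1, -2.2]
opening: 0.537
finger_force: 20.0
```

```bash
python3 - <<'E'
from h import *
go([.421,-.379,.121])
s=shot("top","2");s2=shot("side","2"); crop(s2,200,150,150,180,3.3,"s2.png")
E
```

```text
shift [ 0.0058 -0.0038  0.0646] turn [ 0.0002  0.0004 -0.001 ] now [ 0.4228 -0.3799  0.1404]
```

View pics/s2.png

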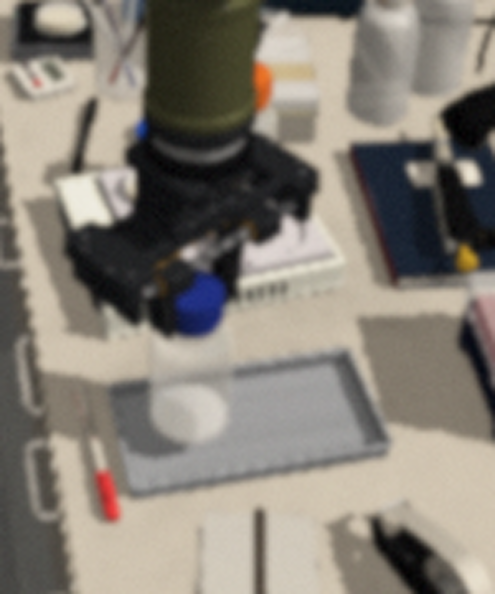

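The bottle hangs upright over the near half of the tray (base at crop (190,415)), clear of the rims.

Call:
send_rows --targets '[[[0,0,0.03],[0,0,0]],[[0,0,0.05],[0,0,0]],[[0,0,0.06],[0,0,0]],[[0,0,0.06],[0,0,0]],[[0,0,0.06],[0,0,0]]]'

```text
clock: 7.18
tool_pos: [0.4224, -0.3796, 0.1217]
eef_rot: [0.501, 0.865, 0.0, 0.0]
contact_force: [-0.2, -0.0, -2.3]
opening: 0.535
finger_force: 20.0
```

Call:
send_rows --targets '[[[0,0,0.004],[0,0,0]],[[0,0,0.006],[0,0,0]],[[0,0,0.006],[0,0,0]]]'

```text
clock: 7.55
tool_pos: [0.423, -0.3801, 0.1207]
eef_rot: [0.501, 0.865, -0.0, 0.001]
contact_force: [-0.0, 0.1, 6.2]
opening: 0.534
finger_force: 20.0
```

Call:
send_rows --targets '[[[0,0,0],[0,0,0]],[[0,0,0],[0,0,0]],[[0,0,0],[0,0,0]],[[0,0,0],[0,0,0]],[[0,0,-0.1],[0,0,0]],[[0,0,-0.25],[0,0,0]],[[0,0,-0.45],[0,0,0]],[[0,0,-0.6],[0,0,0]],[[0,0,-0.6],[0,0,0]],[[0,0,-0.6],[0,0,0]]]' --fingers 0.95

```text
clock: 8.8
tool_pos: [0.4219, -0.379, 0.2992]
eef_rot: [0.501, 0.865, 0.0, -0.001]
contact_force: [-0.2, -0.3, -0.2]
opening: 0.951
finger_force: 0.0
```

```bash
python3 - <<'E'
from h import *
go([.5335,-.107,.30])
E
```

```text
shift [ 0.6015  0.7738 -0.0021] turn [-0.0001 -0.0004 -0.0009] now [ 0.4219 -0.379   0.2992]
```

Call:
send_rows --targets '[[[0.15,0.19,0],[0,0,0]],[[0.3,0.385,0],[0,0,0]],[[0.45,0.58,0],[0,0,0]],[[0.6,0.774,0],[0,0,0]],[[0.6,0.774,0],[0,0,0]],[[0.6,0.774,0.1],[0,0,0]],[[0.6,0.774,0.25],[0,0,0]],[[0.6,0.774,0.4],[0,0,0]],[[0.6,0.774,0.47],[0,0,0]],[[0.6,0.774,0.52],[0,0,0]],[[0.6,0.774,0.52],[0,0,0]],[[0.6,0.774,0.52],[0,0,0]]]'

```text
clock: 10.3
tool_pos: [0.5347, -0.1079, 0.1444]
eef_rot: [0.501, 0.865, 0.0, 0.0]
contact_force: [0.1, -0.1, -0.4]
opening: 0.956
finger_force: 0.0
```

Call:
send_rows --targets '[[[0,0,0],[0,0,0]],[[0,0,0],[0,0,0]],[[0,0,0],[0,0,0]],[[0,0,0],[0,0,0]],[[0,0,0],[0,0,0]]]' --fingers 0.3 --newtons 20

```text
clock: 10.92
tool_pos: [0.5343, -0.1081, 0.1442]
eef_rot: [0.501, 0.865, -0.0, 0.0]
contact_force: [-0.8, -0.8, 3.5]
opening: 0.597
finger_force: 20.0
```

Call:
send_rows --targets '[[[0,0,-0.05],[0,0,0]],[[0,0,-0.15],[0,0,0]],[[0,0,-0.35],[0,0,0]],[[0,0,-0.5],[0,0,0]],[[0,0,-0.5],[0,0,0]],[[0,0,-0.5],[0,0,0]]]'

```text
clock: 11.68
tool_pos: [0.5333, -0.1075, 0.2932]
eef_rot: [0.501, 0.865, -0.0, -0.001]
contact_force: [0.1, 0.4, -3.9]
opening: 0.6
finger_force: 19.9
```

```bash
python3 - <<'E'
from h import *
go([.522,-.379,.145])
s=shot("top","3");s2=shot("side","3")
E
```

```text
shift [-0.7669 -0.4824  0.4937] turn [-0.0004 -0.0004 -0.0009] now [ 0.5333 -0.1075  0.2932]
```

Call:
send_rows --targets '[[[-0.19,-0.12,0],[0,0,0]],[[-0.38,-0.24,0],[0,0,0]],[[-0.57,-0.36,0],[0,0,0]],[[-0.767,-0.482,0],[0,0,0]],[[-0.767,-0.482,0],[0,0,0]],[[-0.767,-0.482,0.1],[0,0,0]],[[-0.767,-0.482,0.2],[0,0,0]],[[-0.767,-0.482,0.35],[0,0,0]],[[-0.767,-0.482,0.45],[0,0,0]],[[-0.767,-0.482,0.5],[0,0,0]],[[-0.767,-0.482,0.5],[0,0,0]],[[-0.767,-0.482,0.5],[0,0,0]]]'

```text
clock: 13.28
tool_pos: [0.524, -0.3799, 0.1449]
eef_rot: [0.501, 0.865, -0.0, 0.001]
contact_force: [-0.2, -1.7, -3.9]
opening: 0.6
finger_force: 19.9
```

Call:
send_rows --targets '[[[0,0,0.03],[0,0,0]],[[0,0,0.05],[0,0,0]],[[0,0,0.055],[0,0,0]],[[0,0,0.06],[0,0,0]],[[0,0,0.06],[0,0,0]]]'

```text
clock: 13.9
tool_pos: [0.5234, -0.3795, 0.1261]
eef_rot: [0.501, 0.865, 0.0, 0.0]
contact_force: [-0.3, 0.9, -2.6]
opening: 0.599
finger_force: 19.9
```

Call:
send_rows --targets '[[[0,0,0.004],[0,0,0]],[[0,0,0.007],[0,0,0]],[[0,0,0.007],[0,0,0]]]'

```text
clock: 14.28
tool_pos: [0.524, -0.3803, 0.1258]
eef_rot: [0.501, 0.865, -0.0, 0.001]
contact_force: [-2.2, 1.0, 9.1]
opening: 0.597
finger_force: 20.1
```

Bottle B is on the floor of the tray. Release it, rise, and head for the counter.

Call:
send_rows --targets '[[[0,0,0],[0,0,0]],[[0,0,0],[0,0,0]],[[0,0,0],[0,0,0]],[[0,0,0],[0,0,0]],[[0,0,-0.1],[0,0,0]],[[0,0,-0.25],[0,0,0]],[[0,0,-0.45],[0,0,0]],[[0,0,-0.6],[0,0,0]],[[0,0,-0.6],[0,0,0]],[[0,0,-0.6],[0,0,0]]]' --fingers 0.95

```text
clock: 15.52
tool_pos: [0.5228, -0.379, 0.3029]
eef_rot: [0.501, 0.865, 0.0, -0.001]
contact_force: [-0.3, 0.7, -1.3]
opening: 0.953
finger_force: 0.0
```

Call:
send_rows --targets '[[[0.2,0.2,0],[0,0,0]],[[0.4,0.4,0],[0,0,0]],[[0.6,0.55,0],[0,0,0]],[[0.8,0.6,0],[0,0,0]],[[0.95,0.6,0],[0,0,0]],[[0.95,0.6,0],[0,0,0]],[[0.95,0.6,0],[0,0,0]]]'

```text
clock: 16.4
tool_pos: [0.5361, -0.039, 0.3022]
eef_rot: [0.499, 0.867, -0.0, -0.002]
contact_force: [0.3, -0.5, -0.4]
opening: 0.952
finger_force: 0.0
```

```bash
python3 - <<'E'
from h import *
go([.40,.241,.20])
s=shot("top","4");s2=shot("side","4")
def up(s,x,y,w,h,k):
    im=cv2.resize(s["img"][y:y+h,x:x+w],None,fx=k,fy=k,interpolation=cv2.INTER_CUBIC)
    for i in range(0,w,10): cv2.line(im,(i*k+k//2,0),(i*k+k//2,8 if (x+i)%50 else 16),(0,0,255),1)
    for j in range(0,h,10): cv2.line(im,(0,j*k+k//2),(8 if (y+j)%50 else 16,j*k+k//2),(0,0,255),1)
    return im
a=up(s,140,220,80,75,4); b=up(s2,200,140,80,75,4);c=up(s,240,130,100,75,4);d=up(s2,210,190,100,75,4)
cv2.imwrite("pics/c4.png",np.vstack([np.hstack([a,c]),np.hstack([b,d])]))
E
```

```text
shift [1.0336 0.0779 0.3442] turn [-0.0009 -0.0012  0.001 ] now [ 0.5361 -0.039   0.3022]
```

View pics/c4.png

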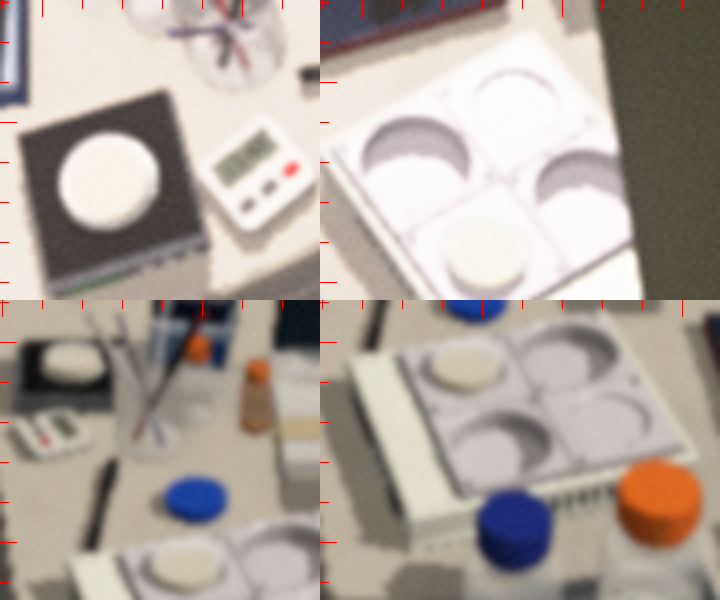

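```bash
python3 - <<'E'
from h import *
T,S=load("top4"),load("side4")
def ext(s,c,r,zs=(0,)):
    t=np.linspace(0,2*np.pi,361); P=np.vstack([np.array([proj(s,[c[0]+r*np.cos(a),c[1]+r*np.sin(a),c[2]+z]) for a in t]) for z in zs])
    return np.round(np.r_[P.min(0),P.max(0)],1)
C=np.array([.494,-.155]);th=np.radians(6.3);ex=np.array([np.cos(th),np.sin(th)]);ey=np.array([-ex[1],ex[0]])
c={"B":C+.044*(ex+ey),"A":C-.044*(ex+ey),"free":C+.044*(ex-ey),"next":C+.044*(ey-ex)}
for n in c: print(n,c[n].round(4))
print("umin vmin umax vmax")
print("B T",ext(T,[*c["B"],.044],.04),"obs 250.5 159 278 | S",ext(S,[*c["B"],.044],.04),"obs 260 195.5 285")
print("free T",ext(T,[*c["free"],.044],.031),"obs 277.5 146.5 299.5| S",ext(S,[*c["free"],.044],.031),"obs - 212 293.8")
print("A T",ext(T,[*c["A"],.044],.0385),"obs 294 167 -| S",ext(S,[*c["A"],.044],.0385),"obs 243.75 217.75 268")
print("next T",ext(T,[*c["next"],.044],.028,(0,.01)),"obs 271.3 183.75 292 201| S",ext(S,[*c["next"],.044],.028,(0,.01)),"obs 237.5 200.75 255.75 213")
d=[.401,.2415,.030]
print("done T",ext(T,d,.028,(0,.01)),"obs 154.5 252.75 180 277.75| S",ext(S,d,.028,(0,.01)),"obs 210 150.25 226.25 160.75")
K=[plane(T,u,v,.03)[:2] for u,v in((144.5,253.75),(182,242.5),(192,280))]; print("counter corners",np.round(K,4),"centre",np.round((K[0]+K[2])/2,4))
# dish blobs
def blob(s,f,roi,seed):
    x,y,w,h=roi; im=cv2.resize(s["img"][y:y+h,x:x+w],None,fx=4,fy=4,interpolation=cv2.INTER_CUBIC)
    hsv=cv2.cvtColor(cv2.GaussianBlur(im,(7,7),0),cv2.COLOR_BGR2HSV).astype(int); m=f(hsv[...,0],hsv[...,1],hsv[...,2]).astype(np.uint8)
    n,l,st,cc=cv2.connectedComponentsWithStats(m); i=l[int((seed[1]-y)*4),int((seed[0]-x)*4)]; st=st[i]/4
    print("bb",[st[0]+x,st[1]+y,st[0]+x+st[2],st[1]+y+st[3]]); return (cc[i]+.5)/4-.5+[x,y]
cr=lambda h,s,v:(v>130)&(h>10)&(h<45)&(s>22)
a=blob(T,lambda h,s,v:(v>150),(150,247,35,36),(167,265));b=blob(S,cr,(206,149,24,16),(218,156));print("done",tri(T,a,S,b),plane(T,*a,.037),plane(S,*b,.037))
a=blob(T,lambda h,s,v:(s>17)&(h<45)&(h>10)&(v>150),(266,178,32,32),(281,193));b=blob(S,lambda h,s,v:(s>35)&(h<45)&(v>130),(233,196,26,20),(246,206));print("next",tri(T,a,S,b),plane(T,*a,.051),plane(S,*b,.051))
E
```

```text
B [ 0.5329 -0.1064]
A [ 0.4551 -0.2036]
free [ 0.5426 -0.1939]
next [ 0.4454 -0.1161]
umin vmin umax vmax
B T [249.6 158.2 277.5 182.5] obs 250.5 159 278 | S [259.7 195.7 284.3 210.9] obs 260 195.5 285
free T [278.  146.9 299.3 165. ] obs 277.5 146.5 299.5| S [272.  213.6 292.2 226.8] obs - 212 293.8
A T [293.1 166.3 320.3 190.3] obs 294 167 -| S [242.3 217.4 267.8 234.6] obs 243.75 217.75 268
next T [271.  182.7 291.6 202.4] obs 271.3 183.75 292 201| S [237.5 200.3 255.1 213.8] obs 237.5 200.75 255.75 213
done T [155.2 253.6 177.9 276. ] obs 154.5 252.75 180 277.75| S [210.6 150.5 224.8 160. ] obs 210 150.25 226.25 160.75
counter corners [[0.4562 0.2832]
 [0.4409 0.184 ]
 [0.3369 0.1986]] centre [0.3965 0.2409]
bb [np.float64(154.5), np.float64(253.0), np.float64(179.75), np.float64(277.0)]
bb [np.float64(206.0), np.float64(149.0), np.float64(225.75), np.float64(159.5)]
done (array([0.39990605, 0.24102699, 0.0424347 ]), np.float64(0.0019770910751676966)) [0.40079612 0.24133216 0.037     ] [0.40189733 0.250784   0.037     ]
bb [np.float64(266.0), np.float64(178.0), np.float64(298.0), np.float64(210.0)]
bb [np.float64(238.5), np.float64(203.5), np.float64(253.75), np.float64(213.25)]
next (array([ 0.44400534, -0.11671573,  0.04635402]), np.float64(0.0008470647974435588)) [ 0.44257689 -0.11533938  0.051     ] [ 0.44244771 -0.12253641  0.051     ]
```

Call:
send_rows --targets '[[[0.2,0.015,0],[0,0,0]],[[0.4,0.03,0],[0,0,0]],[[0.6,0.045,0],[0,0,0]],[[0.8,0.06,0],[0,0,0]],[[0.98,0.075,0],[0,0,0]],[[0.98,0.075,0],[0,0,0]],[[0.98,0.075,0.3],[0,0,0]],[[0.98,0.075,0.3],[0,0,0]],[[0.98,0.075,0.3],[0,0,0]]]'

```text
clock: 17.62
tool_pos: [0.4111, 0.2207, 0.212]
eef_rot: [0.503, 0.864, -0.003, -0.001]
contact_force: [0.2, 0.5, 0.6]
opening: 0.947
finger_force: 0.0
```

```bash
python3 - <<'E'
from h import *
go([.4005,.2413,.033])
T,S=load("top4"),load("side4")
print(tri(T,(206,190),S,(251,142.5)))
E
```

```text
shift [0.078  0.0063 0.5965] turn [-0.0016  0.0005 -0.0022] now [0.4111 0.2207 0.212 ]
(array([0.49350864, 0.07923016, 0.16721779]), np.float64(0.01504923036879744))
```

Call:
send_rows --targets '[[[0.055,0.004,0.1],[0,0,0]],[[0.055,0.004,0.25],[0,0,0]],[[0.055,0.004,0.4],[0,0,0]],[[0.055,0.004,0.45],[0,0,0]],[[0.055,0.004,0.45],[0,0,0]],[[0.055,0.004,0.45],[0,0,0]],[[0.055,0.004,0.45],[0,0,0]]]'

```text
clock: 18.5
tool_pos: [0.4047, 0.239, 0.0802]
eef_rot: [0.501, 0.865, 0.001, 0.001]
contact_force: [0.4, -0.6, -0.1]
opening: 0.952
finger_force: 0.0
```

```bash
python3 - <<'E'
from h import *
go([.4005,.2413,.033])
s=shot("top","5"); s2=shot("side","5"); crop(s,120,200,110,100,5,"t5.png")
E
```

```text
shift [ 0.0136 -0.0088  0.1572] turn [ 0.0009 -0.0001 -0.001 ] now [0.4047 0.239  0.0802]
```

View pics/t5.png

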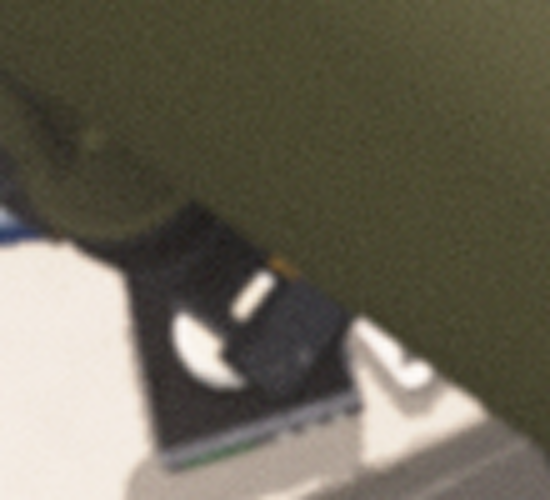

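The near finger is at crop (290,345), still about 48 mm above the counter. The dish is at (215,355) behind it. This fits the computed pose, so descend.

Call:
send_rows --targets '[[[0.014,-0.008,0.05],[0,0,0]],[[0.014,-0.008,0.1],[0,0,0]],[[0.014,-0.008,0.13],[0,0,0]],[[0.014,-0.008,0.145],[0,0,0]],[[0.014,-0.008,0.155],[0,0,0]],[[0.014,-0.008,0.155],[0,0,0]]]'

```text
clock: 19.35
tool_pos: [0.3997, 0.241, 0.0323]
eef_rot: [0.501, 0.865, 0.0, 0.0]
contact_force: [0.2, 0.2, -0.5]
opening: 0.951
finger_force: 0.0
```

Call:
send_rows --targets '[[[0,0,0],[0,0,0]],[[0,0,0],[0,0,0]],[[0,0,0],[0,0,0]],[[0,0,0],[0,0,0]],[[0,0,0],[0,0,0]]]' --fingers 0.4 --newtons 10

```text
clock: 19.98
tool_pos: [0.3998, 0.2411, 0.0325]
eef_rot: [0.501, 0.865, 0.0, 0.0]
contact_force: [0.4, 0.8, 3.0]
opening: 0.633
finger_force: 10.0
```

Call:
send_rows --targets '[[[0,0,-0.05],[0,0,0]],[[0,0,-0.15],[0,0,0]],[[0,0,-0.35],[0,0,0]],[[0,0,-0.55],[0,0,0]],[[0,0,-0.75],[0,0,0]],[[0,0,-0.9],[0,0,0]],[[0,0,-0.9],[0,0,0]],[[0,0,-0.9],[0,0,0]]]'

```text
clock: 20.98
tool_pos: [0.3988, 0.2404, 0.3021]
eef_rot: [0.501, 0.865, -0.001, -0.0]
contact_force: [-0.3, 0.5, -1.1]
opening: 0.628
finger_force: 10.0
```

```bash
python3 - <<'E'
from h import *
go([.5426,-.1939,.15]); s=shot("top","6"); s2=shot("side","6"); print(get_state()["opening"],get_state()["finger_force"])
cv2.imwrite("pics/s6.png",s2["img"][0:300,100:420])
E
```

```text
shift [-1.4943 -0.3036  0.5074] turn [-0.0004  0.     -0.001 ] now [0.3988 0.2404 0.3021]
0.6331285024970658 9.995240676216781
```

View pics/s6.png

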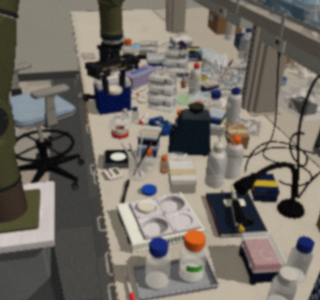

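Call:
send_rows --targets '[[[-0.2,-0.04,0],[0,0,0]],[[-0.4,-0.08,0],[0,0,0]],[[-0.6,-0.12,0],[0,0,0]],[[-0.8,-0.16,0],[0,0,0]],[[-0.98,-0.2,0],[0,0,0]],[[-0.98,-0.2,0],[0,0,0]],[[-0.98,-0.2,0],[0,0,0]]]'

```text
clock: 21.95
tool_pos: [0.4929, -0.0431, 0.3011]
eef_rot: [0.501, 0.865, -0.0, -0.002]
contact_force: [-0.3, 0.6, -0.5]
opening: 0.635
finger_force: 10.0
```

Call:
send_rows --targets '[[[-0.18,-0.036,0],[0,0,0]],[[-0.36,-0.072,0],[0,0,0]],[[-0.514,-0.104,0],[0,0,0]],[[-0.514,-0.104,0.2],[0,0,0]],[[-0.514,-0.104,0.4],[0,0,0]],[[-0.514,-0.104,0.6],[0,0,0]],[[-0.514,-0.104,0.7],[0,0,0]],[[-0.514,-0.104,0.7],[0,0,0]],[[-0.514,-0.104,0.7],[0,0,0]]]'

```text
clock: 23.08
tool_pos: [0.5445, -0.1921, 0.0933]
eef_rot: [0.501, 0.866, 0.0, 0.001]
contact_force: [-0.4, -0.2, 0.2]
opening: 0.632
finger_force: 10.0
```

```bash
python3 - <<'E'
from h import *
go([.5426,-.1939,.0466]); s=shot("top","7"); s2=shot("side","7")
# counter recess: white floor
for s_,roi in((s,(150,247,35,36)),(s2,(206,149,24,16))):
    x,y,w,h=roi; im=cv2.resize(s_["img"][y:y+h,x:x+w],None,fx=4,fy=4,interpolation=cv2.INTER_CUBIC)
    m=(cv2.GaussianBlur(im,(7,7),0).max(2)>125).astype(np.uint8); n,l,st,c=cv2.connectedComponentsWithStats(m); i=l[h*2,w*2]
    p=(c[i]+.5)/4-.5+[x,y]; print(i,p,st[i]/4+[x,y,0,0,0],plane(s_,*p,.026))
def up(s,x,y,w,h,k): return cv2.resize(s["img"][y:y+h,x:x+w],None,fx=k,fy=k,interpolation=cv2.INTER_CUBIC)
cv2.imwrite("pics/c7.png",np.vstack([np.hstack([up(s,135,225,80,70,4),up(s,250,120,100,70,4)]),np.hstack([up(s2,195,135,80,70,4),up(s2,220,170,100,70,4)])]))
E
```

```text
shift [-0.0019 -0.0086  0.1558] turn [ 0.0005  0.0002 -0.0004] now [ 0.5445 -0.1921  0.0933]
3 [166.7776852  265.27960319] [ 154.5   253.5    25.5    24.5  1987.75] [0.40261433 0.24243355 0.026     ]
3 [217.77050425 156.07335966] [210.5  152.25  15.75   8.5  411.5 ] [0.40199674 0.24966909 0.026     ]
```

View pics/c7.png

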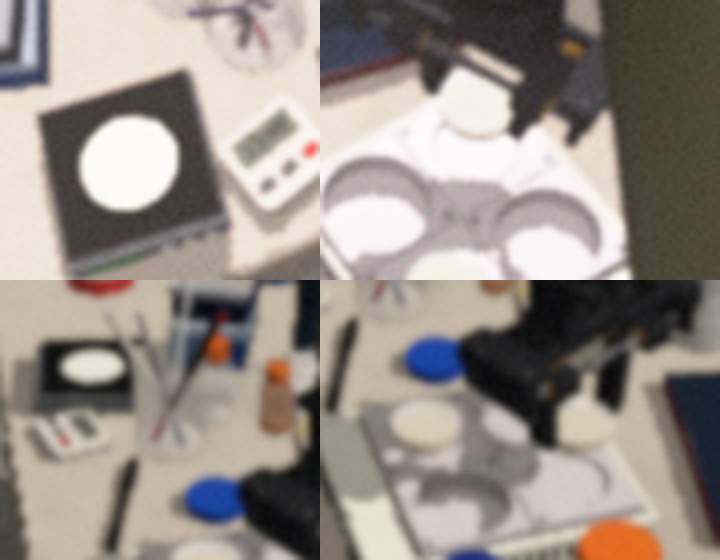

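Call:
send_rows --targets '[[[-0.002,-0.006,0.06],[0,0,0]],[[-0.002,-0.006,0.1],[0,0,0]],[[-0.002,-0.006,0.13],[0,0,0]],[[-0.002,-0.006,0.145],[0,0,0]],[[-0.002,-0.006,0.15],[0,0,0]],[[-0.002,-0.006,0.15],[0,0,0]]]'

```text
clock: 23.92
tool_pos: [0.5423, -0.1946, 0.0474]
eef_rot: [0.501, 0.865, 0.0, 0.0]
contact_force: [-0.5, 0.3, -0.3]
opening: 0.635
finger_force: 10.0
```

Call:
send_rows --targets '[[[0,0,0.003],[0,0,0]],[[0,0,0.004],[0,0,0]],[[0,0,0.004],[0,0,0]]]'

```text
clock: 24.3
tool_pos: [0.5424, -0.1947, 0.0465]
eef_rot: [0.501, 0.865, 0.0, 0.0]
contact_force: [-0.1, -0.1, 3.2]
opening: 0.632
finger_force: 10.0
```

Contact came at the expected height (a dish on the rim would touch 4 mm higher). Release and look.

Call:
send_rows --targets '[[[0,0,0],[0,0,0]],[[0,0,0],[0,0,0]],[[0,0,0],[0,0,0]],[[0,0,0],[0,0,0]],[[0,0,-0.05],[0,0,0]],[[0,0,-0.2],[0,0,0]],[[0,0,-0.4],[0,0,0]],[[0,0,-0.5],[0,0,0]],[[0,0,-0.5],[0,0,0]],[[0,0,-0.5],[0,0,0]]]' --fingers 0.95

```text
clock: 25.55
tool_pos: [0.5417, -0.1943, 0.1959]
eef_rot: [0.501, 0.865, -0.0, -0.0]
contact_force: [-0.8, -0.3, -1.3]
opening: 0.952
finger_force: 0.0
```

```bash
python3 - <<'E'
from h import *
go([.4445,-.1158,.10]); s=shot("top","8"); s2=shot("side","8")
def up(s,x,y,w,h,k): return cv2.resize(s["img"][y:y+h,x:x+w],None,fx=k,fy=k,interpolation=cv2.INTER_CUBIC)
cv2.imwrite("pics/c8.png",np.hstack([up(s,245,125,95,85,4),up(s2,215,180,95,85,4)]))
E
```

```text
shift [ 0.3879 -0.1506  0.3201] turn [-0.0001 -0.0002 -0.0009] now [ 0.5417 -0.1943  0.1959]
```

View pics/c8.png

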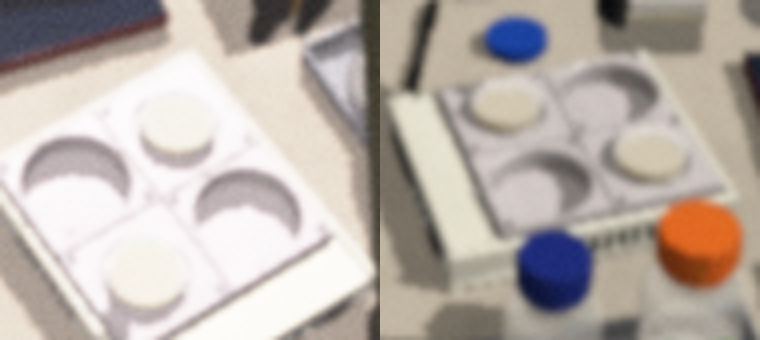

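Dish_done lies flat in the recess that was free (left crop (177,127), right crop (650,155)). Dish_next stands at (147,275) and (505,104), with both wells empty. Now grasp dish_next.

Call:
send_rows --targets '[[[0.13,-0.05,0],[0,0,0]],[[0.26,-0.1,0],[0,0,0]],[[0.388,-0.15,0],[0,0,0]],[[0.388,-0.15,0],[0,0,0]],[[0.388,-0.15,0.15],[0,0,0]],[[0.388,-0.15,0.3],[0,0,0]],[[0.388,-0.15,0.4],[0,0,0]],[[0.388,-0.15,0.46],[0,0,0]],[[0.388,-0.15,0.495],[0,0,0]],[[0.388,-0.15,0.495],[0,0,0]],[[0.388,-0.15,0.495],[0,0,0]]]'

```text
clock: 27.02
tool_pos: [0.4458, -0.1163, 0.048]
eef_rot: [0.501, 0.865, 0.0, 0.001]
contact_force: [0.9, 0.1, -0.3]
opening: 0.954
finger_force: 0.0
```

Call:
send_rows --targets '[[[0,0,0],[0,0,0]],[[0,0,0],[0,0,0]],[[0,0,0],[0,0,0]],[[0,0,0],[0,0,0]],[[0,0,0],[0,0,0]]]' --fingers 0.4 --newtons 10

```text
clock: 27.65
tool_pos: [0.4454, -0.116, 0.0478]
eef_rot: [0.501, 0.865, 0.0, 0.0]
contact_force: [-0.5, 0.5, 4.4]
opening: 0.634
finger_force: 10.0
```

Call:
send_rows --targets '[[[0,0,-0.05],[0,0,0]],[[0,0,-0.15],[0,0,0]],[[0,0,-0.35],[0,0,0]],[[0,0,-0.55],[0,0,0]],[[0,0,-0.75],[0,0,0]],[[0,0,-0.84],[0,0,0]],[[0,0,-0.84],[0,0,0]],[[0,0,-0.84],[0,0,0]]]'

```text
clock: 28.65
tool_pos: [0.4443, -0.1158, 0.2991]
eef_rot: [0.501, 0.865, -0.0, -0.001]
contact_force: [0.1, -1.0, -0.6]
opening: 0.635
finger_force: 10.0
```

```bash
python3 - <<'E'
from h import *
go([.401,.242,.30])
E
```

```text
shift [ 1.1063  0.4682 -0.0023] turn [-0.0004 -0.0004 -0.0009] now [ 0.4443 -0.1158  0.2991]
```

Call:
send_rows --targets '[[[0.2,0.085,0],[0,0,0]],[[0.4,0.17,0],[0,0,0]],[[0.6,0.255,0],[0,0,0]],[[0.8,0.34,0],[0,0,0]],[[0.98,0.415,0],[0,0,0]],[[0.98,0.415,0],[0,0,0]],[[0.98,0.415,0],[0,0,0]]]'

```text
clock: 29.52
tool_pos: [0.4062, 0.2003, 0.2984]
eef_rot: [0.501, 0.865, -0.002, -0.001]
contact_force: [-0.0, -0.7, -1.0]
opening: 0.63
finger_force: 10.0
```

Call:
send_rows --targets '[[[0.126,0.053,0],[0,0,0]],[[0.126,0.053,0],[0,0,0]],[[0.126,0.053,0.2],[0,0,0]],[[0.126,0.053,0.4],[0,0,0]],[[0.126,0.053,0.6],[0,0,0]],[[0.126,0.053,0.74],[0,0,0]],[[0.126,0.053,0.74],[0,0,0]],[[0.126,0.053,0.74],[0,0,0]]]'

```text
clock: 30.52
tool_pos: [0.403, 0.2405, 0.0788]
eef_rot: [0.502, 0.865, 0.0, 0.001]
contact_force: [-0.3, -0.4, -0.4]
opening: 0.632
finger_force: 10.0
```

```bash
python3 - <<'E'
from h import *
go([.4005,.242,.0338])
E
```

```text
shift [ 0.0085 -0.005   0.1499] turn [ 0.0003  0.0002 -0.0016] now [0.403  0.2405 0.0788]
```

Call:
send_rows --targets '[[[0.008,-0.004,0.06],[0,0,0]],[[0.008,-0.004,0.1],[0,0,0]],[[0.008,-0.004,0.125],[0,0,0]],[[0.008,-0.004,0.14],[0,0,0]],[[0.008,-0.004,0.146],[0,0,0]],[[0.008,-0.004,0.146],[0,0,0]]]'

```text
clock: 31.28
tool_pos: [0.3999, 0.2431, 0.0339]
eef_rot: [0.501, 0.865, 0.0, 0.0]
contact_force: [0.0, 0.1, -0.8]
opening: 0.632
finger_force: 10.0
```

Call:
send_rows --targets '[[[0,0,0.003],[0,0,0]],[[0,0,0.003],[0,0,0]]]'

```text
clock: 31.52
tool_pos: [0.3999, 0.2432, 0.0337]
eef_rot: [0.501, 0.865, 0.0, 0.0]
contact_force: [-1.6, -0.6, 8.9]
opening: 0.633
finger_force: 10.0
```

Call:
send_rows --targets '[[[0,0,0],[0,0,0]],[[0,0,0],[0,0,0]],[[0,0,0],[0,0,0]],[[0,0,0],[0,0,0]],[[0,0,-0.05],[0,0,0]],[[0,0,-0.2],[0,0,0]],[[0,0,-0.4],[0,0,0]],[[0,0,-0.6],[0,0,0]],[[0,0,-0.8],[0,0,0]],[[0,0,-0.9],[0,0,0]],[[0,0,-0.9],[0,0,0]],[[0,0,-0.9],[0,0,0]]]' --fingers 0.95

```text
clock: 33.02
tool_pos: [0.399, 0.2426, 0.3025]
eef_rot: [0.501, 0.865, -0.001, -0.0]
contact_force: [0.4, -1.0, -0.6]
opening: 0.951
finger_force: 0.0
```

Call:
send_rows --targets '[[[-0.2,-0.06,0],[0,0,0]],[[-0.4,-0.12,0],[0,0,0]],[[-0.6,-0.18,0],[0,0,0]],[[-0.8,-0.24,0],[0,0,0]],[[-0.98,-0.3,0],[0,0,0]],[[-0.98,-0.3,0],[0,0,0]],[[-0.98,-0.3,0],[0,0,0]]]'

```text
clock: 33.9
tool_pos: [0.467, -0.0559, 0.3016]
eef_rot: [0.501, 0.865, -0.0, -0.002]
contact_force: [-0.2, 0.6, 0.4]
opening: 0.949
finger_force: 0.0
```

```bash
python3 - <<'E'
from h import *
go([.524,-.380,.30]); s=shot("top","9"); s2=shot("side","9")
def up(s,x,y,w,h,k): return cv2.resize(s["img"][y:y+h,x:x+w],None,fx=k,fy=k,interpolation=cv2.INTER_CUBIC)
cv2.imwrite("pics/c9.png",np.hstack([up(s,140,230,60,60,6),up(s2,195,135,60,60,6)]))
for n in "BA":pass
def blob(s,f,roi):
    x,y,w,h=roi; im=cv2.resize(s["img"][y:y+h,x:x+w],None,fx=4,fy=4,interpolation=cv2.INTER_CUBIC)
    hsv=cv2.cvtColor(cv2.GaussianBlur(im,(7,7),0),cv2.COLOR_BGR2HSV).astype(int); m=f(hsv[...,0],hsv[...,1],hsv[...,2]).astype(np.uint8)
    n,l,st,cc=cv2.connectedComponentsWithStats(m); i=1+np.argmax(st[1:,4]); print("area",st[i,4]/16); return (cc[i]+.5)/4-.5+[x,y]
org=lambda h,s,v:(h<18)&(s>150)&(v>110); blu=lambda h,s,v:(h>105)&(h<135)&(s>110)
for c,f,z in(([.4225,-.380,.131],blu,.131),([.5235,-.380,.134],org,.134)):
    ps=[]
    for k in(s,s2):
        u,v=proj(k,c).astype(int)
        ps.append(blob(k,f,(max(u-22,0),v-22,44,44))); print(proj(k,c).round(1),ps[-1].round(1),plane(k,*ps[-1],z).round(4))
    print(tri(s,ps[0],s2,ps[1]))
E
```

```text
shift [-1.0316 -0.3726  0.0039] turn [-0.0007 -0.0008 -0.0009] now [ 0.467  -0.0559  0.3016]Traceback (most recent call last):
  File "<stdin>", line 15, in <module>
  File "<stdin>", line 9, in blob
    return _wrapfunc(a, 'argmax', axis=axis, out=out, **kwds)
    return bound(*args, **kwds)
ValueError: attempt to get argmax of an empty sequence
```

View pics/c9.png

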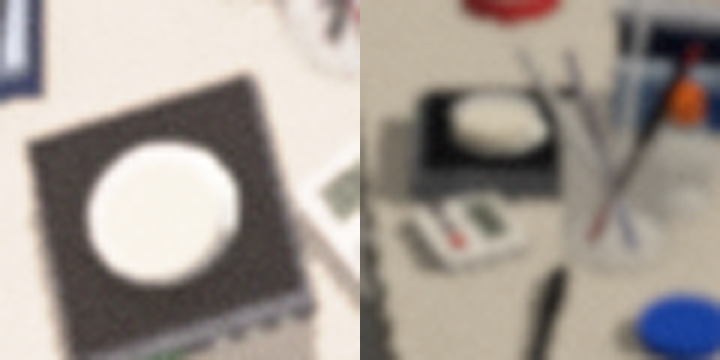

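```bash
python3 - <<'E'
from h import *
def up(s,x,y,w,h,k): return cv2.resize(s["img"][y:y+h,x:x+w],None,fx=k,fy=k,interpolation=cv2.INTER_CUBIC)
for tag in("0","4","9"):
    for n,roi,f in(("top",(150,247,35,36),lambda hsv:hsv[...,2]>150),("side",(205,150,27,16),lambda hsv:(hsv[...,2]>100)&(hsv[...,1]>22))):
        s=load(n+tag); im=up(s,*roi,4); hsv=cv2.cvtColor(cv2.GaussianBlur(im,(7,7),0),cv2.COLOR_BGR2HSV)
        l=cv2.connectedComponents(f(hsv).astype(np.uint8))[1]; m=(l==l[roi[3]*2,roi[2]*2]).astype(np.uint8)
        e=cv2.fitEllipse(max(cv2.findContours(m,0,1)[0],key=len)); print(tag,n,(np.array(e[0])/4+roi[:2]).round(2),(np.array(e[1])/4).round(2),round(e[2],1),m.sum()/16)
s=load("top9")
for c in([.4225,-.380,.131],[.5235,-.380,.134]): print(proj(s,c),proj(load("side9"),c))
E
```

```text
0 top [166.86 264.74] [21.6  24.51] 60.6 422.75
0 side [218.41 154.76] [10.4 15.7] 95.0 130.75
4 top [166.96 264.91] [23.18 25.42] 60.9 470.625
4 side [218.45 154.79] [10.5  15.96] 94.8 134.0625
9 top [166.92 265.16] [22.78 25.78] 61.3 469.0625
9 side [218.19 154.81] [10.42 16.3 ] 100.0 135.75
[373.7602773  146.24104735] [258.06202648 247.91364186]
[353.22741575 118.3510055 ] [296.9407855  241.58216688]
```

```bash
python3 - <<'E'
from h import *
def up(im,x,y,w,h,k): return cv2.resize(im[y:y+h,x:x+w],None,fx=k,fy=k,interpolation=cv2.INTER_CUBIC)
def fit(im):
    roi=(205,150,27,16); i=up(im,*roi,4); hsv=cv2.cvtColor(cv2.GaussianBlur(i,(7,7),0),cv2.COLOR_BGR2HSV)
    l=cv2.connectedComponents(((hsv[...,2]>100)&(hsv[...,1]>22)).astype(np.uint8))[1]; m=(l==l[32,54]).astype(np.uint8)
    e=cv2.fitEllipse(max(cv2.findContours(m,0,1)[0],key=len)); return np.round([*(np.array(e[0])/4+roi[:2]),*(np.array(e[1])/4),e[2]],2)
for t in range(6): print(t,fit(load(f"side{t}")["img"]))
ims=[snapshot("side")["img"] for _ in range(6)]
for i in ims: print("n",fit(i))
new=np.mean([load("side9")["img"].astype(float)]+[i.astype(float) for i in ims],0)
old=np.mean([load(f"side{t}")["img"].astype(float) for t in (0,1,3,4)],0)
print(fit(new.astype(np.uint8)),fit(old.astype(np.uint8)))
np.save("new.npy",new)
for y in range(148,163): print(y," ".join(f"{int(a):4d}" for a in (old[y,207:230,1])),"|\n   "," ".join(f"{int(a):4d}" for a in (new[y,207:230,1])))
E
```

```text
0 [218.41 154.76  10.4   15.7   95.03]
1 [218.45 154.79  10.59  16.12  94.42]
2 [222.28 156.36  14.87  23.15 113.4 ]
3 [218.41 154.8   10.48  15.94  96.  ]
4 [218.45 154.79  10.5   15.96  94.81]
5 [218.46 154.8   10.48  15.82  94.45]
n [218.21 154.81  10.44  16.24  99.92]
n [218.21 154.79  10.45  16.32  99.52]
n [218.22 154.8   10.45  16.27  99.59]
n [218.12 154.77  10.49  15.99  98.49]
n [218.19 154.79  10.47  16.21  99.64]
n [218.22 154.81  10.46  16.22  99.1 ]
[218.22 154.8   10.45  16.27  99.59] [218.42 154.78  10.51  15.93  95.22]
148  171  168  168  169  169  168  167  167  167  167  169  167  168  168  168  160  144  138  149  160  159  151  141 |
     170  170  169  169  168  168  169  168  169  169  169  170  169  169  167  158  144  137  150  162  159  153  142
149  138  136  135  135  134  136  139  141  144  146  149  150  148  147  143  134  121  115  132  144  138  120  107 |
     139  136  137  136  136  139  142  147  150  151  151  150  150  146  141  131  118  113  131  144  138  120  108
150   85   80   79   81   86   97  113  126  136  143  148  148  145  140  132
[... 2341 characters left out ...]
  20   26   35   48   59   67   74   77   78   81   83   79   66   47   34   22   22   45   89  126 |
      16   14   14   20   24   34   45   58   68   78   84   84   86   90   88   74   53   35   23   23   45   89  126
161   14   16   18   17   18   24   26   31   38   40   40   42   43   43   38   29   24   21   17   22   46   90  126 |
      17   17   16   16   18   21   25   31   39   43   45   44   45   45   41   33   24   19   18   22   46   90  128
162   25   24   25   24   27   30   31   31   32   29   30   31   30   30   28   27   27   26   27   31   49   90  128 |
      25   25   25   26   26   31   31   31   31   30   31   29   30   29   30   27   27   26   25   29   50   91  129
```

```bash
cat > tilt.py <<'E'
from h import *
def fitE(im,roi,f,seed):
    x,y,w,h=roi; i=cv2.resize(im[y:y+h,x:x+w],None,fx=4,fy=4,interpolation=cv2.INTER_CUBIC); hsv=cv2.cvtColor(cv2.GaussianBlur(i,(7,7),0),cv2.COLOR_BGR2HSV)
    l=cv2.connectedComponents(f(hsv).astype(np.uint8))[1]; m=(l==l[int((seed[1]-y)*4),int((seed[0]-x)*4)]).astype(np.uint8)
    e=cv2.fitEllipse(max(cv2.findContours(m,0,1)[0],key=len)); return np.round([*(np.array(e[0])/4+roi[:2]),*(np.array(e[1])/4),e[2]],2)
def model(s,c,tilt=(0,0)):
    t=np.linspace(0,2*np.pi,90); P=[]
    for z in(.004,.014):
        for a in t:
            v=np.array([.028*np.cos(a),.028*np.sin(a),z]); P.append(proj(s,np.array(c)+R.from_euler("xy",tilt,degrees=True).apply(v)))
    e=cv2.fitEllipse(cv2.convexHull(np.float32(P))); return np.round([*e[0],*e[1],e[2]],2)
E
python3 - <<'E'
from tilt import *
S=load("side9");T=load("top9")
print("flat",model(S,[.4005,.2415,.026]),model(T,[.4005,.2415,.026]))
for tl in((0,4),(4,0),(0,-4),(-4,0)): print(tl,model(S,[.4005,.2415,.028],tl))
f=lambda h:(h[...,1]>32)&(h[...,0]<45)&(h[...,2]>120)
s8,s9=load("side8")["img"],load("side9")["img"]
print("next@full s8",fitE(s8,(233,196,26,22),f,(246,206)),"model",model(S,[.4445,-.1158,.040]))
print("done@free s8",fitE(s8,(264,206,28,26),f,(277,219)),"s9",fitE(s9,(264,206,28,26),f,(277,219)),"model",model(S,[.5425,-.194,.040]))
E
```

```text
flat [217.57 155.27   9.59  15.1   88.04] [166.66 264.97  21.93  23.06  50.43]
(0, 4) [217.7  154.82   9.48  15.14  92.58]
(4, 0) [217.57 154.92  10.31  14.99  88.66]
(0, -4) [217.4  154.86   9.65  15.1   83.33]
(-4, 0) [217.53 154.76   8.8   15.29  87.49]
next@full s8 [246.2  208.09   9.9   15.36  89.02] model [245.99 207.03  13.61  18.35  90.29]
done@free s8 [282.29 220.19  10.77  16.11  93.28] s9 [282.25 220.18  10.78  16.23  93.16] model [282.2  218.98  14.5   19.12  95.72]
```

```bash
python3 - <<'E'
from tilt import *
def circ(s,c,r,zs):
    t=np.linspace(0,2*np.pi,90); P=np.float32([proj(s,[c[0]+r*np.cos(a),c[1]+r*np.sin(a),z]) for z in zs for a in t])
    e=cv2.fitEllipse(cv2.convexHull(P)); return np.round([*e[0],*e[1],e[2]],2)
fs=lambda h:(h[...,2]>110); ft=lambda h:h[...,2]>150
for tag in("6","7"):
    S,T=load("side"+tag),load("top"+tag)
    print(tag,"S",fitE(S["img"],(207,151,24,14),fs,(218,156)),"T",fitE(T["img"],(150,247,35,36),ft,(167,265)))
for nm,z in(("rim",.030),("floor",.026)):
    print(nm,"S",circ(S,[.4005,.2415],.031,[z]),"T",circ(T,[.4005,.2415],.031,[z]))
print("dish S",model(S,[.4005,.2415,.026]),"T",model(T,[.4005,.2415,.026]))
E
```

```text
6 S [218.13 156.43   8.3   15.72  88.37] T [167.15 265.69  23.49  26.04  56.36]
7 S [218.14 156.46   8.52  15.94  88.03] T [167.15 265.66  23.11  25.65  56.16]
rim S [217.62 156.36   8.1   15.67  87.87] T [167.08 265.58  22.63  25.07  51.9 ]
floor S [217.66 157.23   8.11  15.64  87.86] T [167.39 266.    22.56  24.98  51.78]
dish S [217.57 155.27   9.59  15.1   88.04] T [166.66 264.97  21.93  23.06  50.43]
```

```bash
python3 - <<'E'
from tilt import *
new=np.load("new.npy").astype(np.uint8); S=load("side9")
old=np.mean([load(f"side{t}")["img"].astype(float) for t in (0,1,3,4,5)],0).astype(np.uint8)
for th in(90,110,130,150,170):
    f=lambda h:h[...,2]>th
    print(th,"old",fitE(old,(207,150,21,14),f,(218,155)),"new",fitE(new,(207,150,21,14),f,(218,155)))
E
python3 -c "
import sys;sys.path.insert(0,'.')
from h import *
go([.381,.2425,.10])"
```

```text
90 old [218.99 154.6   11.08  17.83  85.44] new [218.14 154.83  10.79  17.08  99.64]
110 old [218.43 154.74  10.14  15.38  96.31] new [218.22 154.74  10.09  15.8  100.05]
130 old [218.49 154.59   9.41  14.42  98.15] new [218.29 154.61   9.37  14.93 102.15]
150 old [218.48 154.52   8.34  13.51  99.14] new [218.22 154.48   8.36  14.19 103.43]
170 old [218.52 154.64   6.51  12.73  97.46] new [218.33 154.64   6.47  13.46 100.14]
shift [1.0066 0.2449 0.6766] turn [ 0.     -0.0001 -0.0005] now [ 0.4679 -0.0559  0.3029]
```

Call:
send_rows --targets '[[[0.2,0.05,0],[0,0,0]],[[0.4,0.1,0],[0,0,0]],[[0.6,0.15,0],[0,0,0]],[[0.8,0.2,0],[0,0,0]],[[0.998,0.245,0],[0,0,0]],[[0.998,0.245,0],[0,0,0]],[[0.998,0.245,0.3],[0,0,0]],[[0.998,0.245,0.5],[0,0,0]],[[0.998,0.245,0.7],[0,0,0]],[[0.998,0.245,0.75],[0,0,0]],[[0.998,0.245,0.75],[0,0,0]],[[0.998,0.245,0.75],[0,0,0]]]' --fingers 0

```text
clock: 35.8
tool_pos: [0.3837, 0.2394, 0.0791]
eef_rot: [0.502, 0.865, 0.001, 0.001]
contact_force: [1.1, 0.2, -0.3]
opening: 0.007
finger_force: 0.0
```

```bash
python3 -c "
from h import *
go([.381,.2425,.046])"
```

```text
shift [ 0.0135 -0.0028  0.1103] turn [ 0.0005  0.0001 -0.0013] now [0.3837 0.2394 0.0791]
```

Call:
send_rows --targets '[[[0.01,-0.002,0.06],[0,0,0]],[[0.01,-0.002,0.09],[0,0,0]],[[0.01,-0.002,0.105],[0,0,0]],[[0.01,-0.002,0.105],[0,0,0]],[[0.01,-0.002,0.105],[0,0,0]]]'

```text
clock: 36.42
tool_pos: [0.381, 0.242, 0.0468]
eef_rot: [0.501, 0.865, 0.0, 0.0]
contact_force: [-0.3, -0.6, 0.8]
opening: 0.004
finger_force: 0.0
```

Call:
send_rows --targets '[[[0,0,0.005],[0,0,0]],[[0,0,0.005],[0,0,0]]]'

```text
clock: 36.67
tool_pos: [0.3808, 0.2419, 0.0449]
eef_rot: [0.501, 0.865, 0.0, -0.0]
contact_force: [0.4, 0.6, 0.6]
opening: 0.007
finger_force: 0.0
```

Call:
send_rows --targets '[[[0,0,0.004],[0,0,0]],[[0,0,0.004],[0,0,0]]]'

```text
clock: 36.92
tool_pos: [0.3807, 0.2419, 0.0437]
eef_rot: [0.501, 0.865, -0.0, -0.0]
contact_force: [-0.5, 1.0, 0.2]
opening: 0.003
finger_force: 0.0
```

Call:
send_rows --targets '[[[0,0,0.004],[0,0,0]],[[0,0,0.004],[0,0,0]]]'

```text
clock: 37.17
tool_pos: [0.3808, 0.2419, 0.0424]
eef_rot: [0.501, 0.865, -0.0, -0.0]
contact_force: [-0.5, 0.1, -0.6]
opening: 0.008
finger_force: 0.0
```

Call:
send_rows --targets '[[[0,0,0.004],[0,0,0]],[[0,0,0.004],[0,0,0]]]'

```text
clock: 37.42
tool_pos: [0.3807, 0.2419, 0.0412]
eef_rot: [0.501, 0.865, -0.0, -0.0]
contact_force: [0.4, 1.1, -0.9]
opening: 0.008
finger_force: 0.0
```

Call:
send_rows --targets '[[[0,0,0.003],[0,0,0]],[[0,0,0.003],[0,0,0]]]'

```text
clock: 37.67
tool_pos: [0.3808, 0.242, 0.0409]
eef_rot: [0.501, 0.865, 0.0, 0.0]
contact_force: [-0.5, -0.4, 6.6]
opening: 0.003
finger_force: 3.5
```

Call:
send_rows --targets '[[[0,0,-0.03],[0,0,0]],[[0,0,-0.03],[0,0,0]],[[-0.063,0.11,-0.03],[0,0,0]],[[-0.063,0.11,-0.03],[0,0,0]],[[-0.063,0.11,-0.016],[0,0,0]],[[-0.063,0.11,-0.008],[0,0,0]],[[-0.063,0.11,-0.008],[0,0,0]]]'

```text
clock: 38.55
tool_pos: [0.4178, 0.2419, 0.0425]
eef_rot: [0.501, 0.865, -0.001, -0.0]
contact_force: [-0.5, 0.3, 0.3]
opening: 0.008
finger_force: 0.0
```

Call:
send_rows --targets '[[[0,0,0.004],[0,0,0]],[[0,0,0.004],[0,0,0]]]'

```text
clock: 38.8
tool_pos: [0.4186, 0.242, 0.0416]
eef_rot: [0.501, 0.865, -0.0, -0.0]
contact_force: [0.4, -1.1, -0.1]
opening: 0.003
finger_force: 0.0
```

Call:
send_rows --targets '[[[0,0,0.004],[0,0,0]],[[0,0,0.004],[0,0,0]]]'

```text
clock: 39.05
tool_pos: [0.4188, 0.242, 0.041]
eef_rot: [0.501, 0.865, 0.0, 0.0]
contact_force: [-0.9, -0.6, 5.6]
opening: 0.001
finger_force: 3.1
```

Both sides of the dish top meet the fingertips at z = 0.041, so the dish lies flat in the counter recess. Lift and find the caps in the tray.

Call:
send_rows --targets '[[[0,0,-0.1],[0,0,0]],[[0,0,-0.3],[0,0,0]],[[0,0,-0.5],[0,0,0]],[[0,0,-0.7],[0,0,0]],[[0,0,-0.87],[0,0,0]],[[0,0,-0.87],[0,0,0]],[[0,0,-0.87],[0,0,0]]]' --fingers 0.95

```text
clock: 39.92
tool_pos: [0.4182, 0.2416, 0.3008]
eef_rot: [0.501, 0.865, -0.001, -0.0]
contact_force: [-0.7, -0.7, -1.0]
opening: 0.777
finger_force: 0.0
```

```bash
python3 - <<'E'
from h import *
go([.5235,-.380,.30]); s=shot("top","10"); s2=shot("side","10")
def blob(s,f,roi):
    x,y,w,h=roi; im=cv2.resize(s["img"][y:y+h,x:x+w],None,fx=4,fy=4,interpolation=cv2.INTER_CUBIC)
    hsv=cv2.cvtColor(cv2.GaussianBlur(im,(7,7),0),cv2.COLOR_BGR2HSV).astype(int); m=f(hsv[...,0],hsv[...,1],hsv[...,2]).astype(np.uint8)
    n,l,st,cc=cv2.connectedComponentsWithStats(m); i=1+np.argmax(st[1:,4]); print("area",st[i,4]/16); return (cc[i]+.5)/4-.5+[x,y]
org=lambda h,s,v:(h<18)&(s>150)&(v>110); blu=lambda h,s,v:(h>105)&(h<135)&(s>110)
for c,f,z in(([.4225,-.380,.131],blu,.131),([.5235,-.380,.134],org,.134)):
    ps=[]
    for k in(s,s2):
        u,v=proj(k,c).astype(int)
        try: ps.append(blob(k,f,(max(u-20,0),v-20,40,40))); print(proj(k,c).round(1),ps[-1].round(1),plane(k,*ps[-1],z).round(4))
        except ValueError: print("hidden")
    if len(ps)==2: print(tri(s,ps[0],s2,ps[1]))
E
```

```text
shift [-1.972  -0.726   0.0037] turn [-0.0004  0.     -0.001 ] now [0.4182 0.2416 0.3008]
area 176.0625
[373.8 146.2] [373.2 145. ] [ 0.4263 -0.381   0.131 ]
area 265.3125
[258.1 247.9] [258.2 246.9] [ 0.4236 -0.3767  0.131 ]
(array([ 0.42397334, -0.37904741,  0.13388426]), np.float64(0.002074571165738772))
area 278.75
[353.2 118.4] [352.4 120.7] [ 0.5177 -0.3736  0.134 ]
area 316.25
[296.9 241.6] [295.  239.7] [ 0.5206 -0.3724  0.134 ]
(array([ 0.51900194, -0.37354252,  0.13443946]), np.float64(0.0027519717889774448))
```

Call:
send_rows --targets '[[[-0.2,-0.073,0],[0,0,0]],[[-0.4,-0.146,0],[0,0,0]],[[-0.6,-0.22,0],[0,0,0]],[[-0.8,-0.29,0],[0,0,0]],[[-0.98,-0.36,0],[0,0,0]],[[-0.98,-0.36,0],[0,0,0]]]'

```text
clock: 40.78
tool_pos: [0.4705, -0.0729, 0.3]
eef_rot: [0.506, 0.862, -0.002, -0.001]
contact_force: [-0.3, 0.2, -0.1]
opening: 0.947
finger_force: 0.0
```

Call:
send_rows --targets '[[[-0.2,-0.073,0],[0,0,0]],[[-0.4,-0.146,0],[0,0,0]],[[-0.6,-0.22,0],[0,0,0]],[[-0.8,-0.29,0],[0,0,0]],[[-0.97,-0.365,0],[0,0,0]],[[-0.97,-0.365,0],[0,0,0]],[[-0.97,-0.365,0],[0,0,0]],[[-0.97,-0.365,0],[0,0,0]]]'

```text
clock: 41.78
tool_pos: [0.5217, -0.3711, 0.3008]
eef_rot: [0.5, 0.866, 0.001, -0.001]
contact_force: [-0.3, -0.9, -0.6]
opening: 0.951
finger_force: 0.0
```

```bash
python3 -c "
from h import *
go([.520,-.3745,.125])"
```

```text
shift [-0.0084 -0.011   0.586 ] turn [ 0.0002 -0.0007  0.0001] now [ 0.5217 -0.3711  0.3008]
```

Call:
send_rows --targets '[[[-0.008,-0.01,0.1],[0,0,0]],[[-0.008,-0.01,0.25],[0,0,0]],[[-0.008,-0.01,0.4],[0,0,0]],[[-0.008,-0.01,0.5],[0,0,0]],[[-0.008,-0.01,0.56],[0,0,0]],[[-0.008,-0.01,0.58],[0,0,0]],[[-0.008,-0.01,0.58],[0,0,0]],[[-0.008,-0.01,0.58],[0,0,0]]]'

```text
clock: 42.78
tool_pos: [0.5204, -0.3778, 0.1286]
eef_rot: [0.501, 0.865, -0.0, 0.001]
contact_force: [-0.5, 0.4, 0.2]
opening: 0.949
finger_force: 0.0
```

Call:
send_rows --targets '[[[0,0,0],[0,0,0]],[[0,0,0],[0,0,0]],[[0,0,0],[0,0,0]],[[0,0,0],[0,0,0]],[[0,0,0],[0,0,0]]]' --fingers 0.3 --newtons 20

```text
clock: 43.4
tool_pos: [0.5197, -0.3775, 0.1275]
eef_rot: [0.501, 0.865, -0.0, 0.0]
contact_force: [-0.5, 0.0, 0.4]
opening: 0.598
finger_force: 20.0
```

Call:
send_rows --targets '[[[0,0,-0.05],[0,0,0]],[[0,0,-0.15],[0,0,0]],[[0,0,-0.35],[0,0,0]],[[0,0,-0.58],[0,0,0]],[[0,0,-0.58],[0,0,0]],[[0,0,-0.58],[0,0,0]]]'

```text
clock: 44.15
tool_pos: [0.5193, -0.3769, 0.3014]
eef_rot: [0.501, 0.865, 0.0, -0.0]
contact_force: [0.0, -0.6, -3.1]
opening: 0.595
finger_force: 19.9
```

```bash
python3 -c "
from h import *
s=shot('side','11');t=shot('top','11');go([.5335,-.1068,.30])"
```

```text
shift [ 7.542e-01  4.903e-01 -1.000e-04] turn [-0.0006 -0.0014 -0.0009] now [ 0.5185 -0.3763  0.2993]
```

```bash
python3 - <<'E'
from h import *
def blob(s,f,roi):
    x,y,w,h=roi; im=cv2.resize(s["img"][y:y+h,x:x+w],None,fx=4,fy=4,interpolation=cv2.INTER_CUBIC)
    hsv=cv2.cvtColor(cv2.GaussianBlur(im,(7,7),0),cv2.COLOR_BGR2HSV).astype(int); m=f(hsv[...,0],hsv[...,1],hsv[...,2]).astype(np.uint8)
    n,l,st,cc=cv2.connectedComponentsWithStats(m); i=1+np.argmax(st[1:,4]); b=st[i]/4;print("area",b[4]/4,"bb",b[0]+x,b[1]+y,b[0]+b[2]+x,b[1]+b[3]+y); return (cc[i]+.5)/4-.5+[x,y]
org=lambda h,s,v:(h<18)&(s>150)&(v>70)
grn=lambda h,s,v:(h>40)&(h<80)&(s>120)
for tag,tcp in(("3",[.5333,-.1075,.2932]),("11",[.5190,-.3766,.3003])):
    for n in("top","side"):
        s=load(n+tag); c=np.array(tcp)+[0,0,.008]; u,v=proj(s,c).astype(int); print(tag,n,"proj",proj(s,c).round(1))
        for nm,f in(("org",org),("grn",grn)):
            try:
                p=blob(s,f,(max(u-25,0),max(v-25,0),50,70)); print(nm,p.round(1),(plane(s,*p,c[2])-c).round(4) if nm=="org" else "")
            except ValueError: print(nm,"none")
E
```

```text
3 top proj [266.7 113.3]
area 404.3125 bb 254.0 101.5 276.75 125.75
org [264.4 113.6] [0.0015 0.0051 0.    ]
grn none
3 side proj [276.3 132.8]
area 232.875 bb 270.75 123.75 287.0 141.0
org [278.3 131.9] [0.007 0.004 0.   ]
area 49.4375 bb 269.75 157.0 282.5 162.0
grn [275.8 159.1] 
11 top proj [370.3  74.8]
area 461.3125 bb 358.25 64.0 383.25 89.0
org [369.4  75.9] [-0.0019  0.004   0.    ]
grn none
11 side proj [301.1 185.1]
area 333.4375 bb 295.0 173.75 314.0 196.5
org [303.6 184.7] [ 0.0062  0.0006 -0.    ]
area 75.1875 bb 292.75 214.25 309.0 220.75
grn [300.4 217.3]
```

Call:
send_rows --targets '[[[0.19,0.12,0],[0,0,0]],[[0.38,0.245,0],[0,0,0]],[[0.57,0.37,0],[0,0,0]],[[0.752,0.49,0],[0,0,0]],[[0.752,0.49,0],[0,0,0]],[[0.752,0.49,0.1],[0,0,0]],[[0.752,0.49,0.25],[0,0,0]],[[0.752,0.49,0.35],[0,0,0]],[[0.752,0.49,0.4],[0,0,0]],[[0.752,0.49,0.4],[0,0,0]],[[0.752,0.49,0.4],[0,0,0]]]'

```text
clock: 45.62
tool_pos: [0.5357, -0.1088, 0.1822]
eef_rot: [0.501, 0.865, 0.0, 0.001]
contact_force: [0.2, -1.0, -2.6]
opening: 0.595
finger_force: 19.9
```

```bash
python3 -c "
from h import *
s=shot('side','12');t=shot('top','12');go([.534,-.1075,.1465])"
```

```text
shift [ 0.0067 -0.0035  0.12  ] turn [ 0.0006  0.0005 -0.001 ] now [ 0.5358 -0.1087  0.1825]
```

Call:
send_rows --targets '[[[0.006,-0.003,0.03],[0,0,0]],[[0.006,-0.003,0.05],[0,0,0]],[[0.006,-0.003,0.06],[0,0,0]],[[0.006,-0.003,0.06],[0,0,0]]]'

```text
clock: 46.22
tool_pos: [0.5332, -0.1073, 0.1631]
eef_rot: [0.501, 0.865, -0.0, -0.0]
contact_force: [-0.4, -0.6, -2.5]
opening: 0.596
finger_force: 19.9
```

Call:
send_rows --targets '[[[0,0,0.02],[0,0,0]],[[0,0,0.04],[0,0,0]],[[0,0,0.05],[0,0,0]],[[0,0,0.05],[0,0,0]]]'

```text
clock: 46.72
tool_pos: [0.5332, -0.1074, 0.1481]
eef_rot: [0.501, 0.865, -0.0, -0.0]
contact_force: [0.1, 0.0, -2.2]
opening: 0.599
finger_force: 19.9
```

Clean entry into the well (bottom about 1.5 mm above its floor, no side force). Set it down.

Call:
send_rows --targets '[[[0,0,0.004],[0,0,0]],[[0,0,0.006],[0,0,0]],[[0,0,0.006],[0,0,0]]]'

```text
clock: 47.1
tool_pos: [0.5339, -0.1082, 0.1474]
eef_rot: [0.502, 0.865, 0.0, 0.001]
contact_force: [-1.1, -1.7, 5.2]
opening: 0.597
finger_force: 20.0
```

Call:
send_rows --targets '[[[0,0,0],[0,0,0]],[[0,0,0],[0,0,0]],[[0,0,0],[0,0,0]],[[0,0,0],[0,0,0]],[[0,0,-0.1],[0,0,0]],[[0,0,-0.25],[0,0,0]],[[0,0,-0.4],[0,0,0]],[[0,0,-0.52],[0,0,0]],[[0,0,-0.52],[0,0,0]],[[0,0,-0.52],[0,0,0]]]' --fingers 0.95

```text
clock: 48.35
tool_pos: [0.5327, -0.1071, 0.3018]
eef_rot: [0.501, 0.865, -0.0, -0.001]
contact_force: [-0.3, 0.7, -0.3]
opening: 0.951
finger_force: 0.0
```

```bash
python3 -c "
from h import *
go([.4235,-.3795,.30])"
```

```text
shift [-0.6065 -0.7673  0.0062] turn [-0.0004 -0.0003 -0.0009] now [ 0.5327 -0.1071  0.3018]
```

Call:
send_rows --targets '[[[-0.15,-0.19,0],[0,0,0]],[[-0.3,-0.385,0],[0,0,0]],[[-0.45,-0.58,0],[0,0,0]],[[-0.607,-0.768,0],[0,0,0]],[[-0.607,-0.768,0],[0,0,0]],[[-0.607,-0.768,0.1],[0,0,0]],[[-0.607,-0.768,0.25],[0,0,0]],[[-0.607,-0.768,0.4],[0,0,0]],[[-0.607,-0.768,0.54],[0,0,0]],[[-0.607,-0.768,0.598],[0,0,0]],[[-0.607,-0.768,0.598],[0,0,0]],[[-0.607,-0.768,0.598],[0,0,0]]]'

```text
clock: 49.85
tool_pos: [0.424, -0.3799, 0.1232]
eef_rot: [0.501, 0.865, 0.0, -0.0]
contact_force: [0.3, 0.1, 0.6]
opening: 0.95
finger_force: 0.0
```

Call:
send_rows --targets '[[[0,0,0],[0,0,0]],[[0,0,0],[0,0,0]],[[0,0,0],[0,0,0]],[[0,0,0],[0,0,0]],[[0,0,0],[0,0,0]]]' --fingers 0.3 --newtons 20

```text
clock: 50.48
tool_pos: [0.4241, -0.3801, 0.1234]
eef_rot: [0.501, 0.865, -0.0, 0.0]
contact_force: [-0.5, 0.6, 2.1]
opening: 0.535
finger_force: 20.0
```

Call:
send_rows --targets '[[[0,0,-0.05],[0,0,0]],[[0,0,-0.15],[0,0,0]],[[0,0,-0.35],[0,0,0]],[[0,0,-0.58],[0,0,0]],[[0,0,-0.58],[0,0,0]],[[0,0,-0.58],[0,0,0]]]'

```text
clock: 51.22
tool_pos: [0.4237, -0.3795, 0.2974]
eef_rot: [0.501, 0.865, 0.0, -0.0]
contact_force: [-0.4, 0.7, -2.8]
opening: 0.532
finger_force: 19.9
```

```bash
python3 - <<'E'
from h import *
s=shot('side','13');t=shot('top','13');go([.456,-.2045,.30])
def blob(s,f,roi):
    x,y,w,h=roi; im=cv2.resize(s["img"][y:y+h,x:x+w],None,fx=4,fy=4,interpolation=cv2.INTER_CUBIC)
    hsv=cv2.cvtColor(cv2.GaussianBlur(im,(7,7),0),cv2.COLOR_BGR2HSV).astype(int); m=f(hsv[...,0],hsv[...,1],hsv[...,2]).astype(np.uint8)
    n,l,st,cc=cv2.connectedComponentsWithStats(m); i=1+np.argmax(st[1:,4]); return (cc[i]+.5)/4-.5+[x,y]
org=lambda h,s,v:(h<18)&(s>150)&(v>110)
ps=[]
for k,c in((t,(265,149)),(s,(273,175))):
    ps.append(blob(k,org,(c[0]-18,c[1]-16,36,32)))
print("B cap",ps,tri(t,ps[0],s,ps[1]))
E
```

```text
shift [ 0.4496  0.3848 -0.0138] turn [-0.0004 -0.0012 -0.0009] now [ 0.423  -0.3789  0.2955]
B cap [array([265.31054836, 147.37152513]), array([278.93607026, 176.19015523])] (array([ 0.54451514, -0.11233757,  0.14993247]), np.float64(0.009229016281640218))
```

Call:
send_rows --targets '[[[0.15,0.13,0],[0,0,0]],[[0.3,0.26,0],[0,0,0]],[[0.449,0.384,0],[0,0,0]],[[0.449,0.384,0],[0,0,0]],[[0.449,0.384,0.1],[0,0,0]],[[0.449,0.384,0.25],[0,0,0]],[[0.449,0.384,0.35],[0,0,0]],[[0.449,0.384,0.4],[0,0,0]],[[0.449,0.384,0.4],[0,0,0]],[[0.449,0.384,0.4],[0,0,0]]]'

```text
clock: 52.58
tool_pos: [0.4568, -0.2062, 0.1771]
eef_rot: [0.502, 0.865, -0.0, -0.0]
contact_force: [-0.3, 0.1, -2.2]
opening: 0.533
finger_force: 19.9
```

```bash
python3 -c "
from h import *
s=shot('side','14');t=shot('top','14');go([.4555,-.2043,.1424])"
```

```text
shift [ 0.0085 -0.0021  0.1177] turn [ 0.0002  0.0003 -0.0011] now [ 0.4573 -0.2062  0.1777]
```

Call:
send_rows --targets '[[[0.008,-0.002,0.03],[0,0,0]],[[0.008,-0.002,0.05],[0,0,0]],[[0.008,-0.002,0.06],[0,0,0]],[[0.008,-0.002,0.06],[0,0,0]]]'

```text
clock: 53.18
tool_pos: [0.4552, -0.2039, 0.1589]
eef_rot: [0.501, 0.865, -0.0, -0.0]
contact_force: [-0.7, -0.4, -1.8]
opening: 0.535
finger_force: 19.9
```

Call:
send_rows --targets '[[[0,0,0.02],[0,0,0]],[[0,0,0.04],[0,0,0]],[[0,0,0.052],[0,0,0]],[[0,0,0.052],[0,0,0]]]'

```text
clock: 53.68
tool_pos: [0.4551, -0.2039, 0.1433]
eef_rot: [0.501, 0.865, 0.0, -0.0]
contact_force: [0.3, -0.2, -1.5]
opening: 0.53
finger_force: 19.9
```

Call:
send_rows --targets '[[[0,0,0.004],[0,0,0]],[[0,0,0.005],[0,0,0]],[[0,0,0.005],[0,0,0]]]'

```text
clock: 54.05
tool_pos: [0.4554, -0.2041, 0.1428]
eef_rot: [0.501, 0.865, 0.0, 0.0]
contact_force: [-1.2, 0.8, 5.9]
opening: 0.535
finger_force: 20.0
```

Call:
send_rows --targets '[[[0,0,0],[0,0,0]],[[0,0,0],[0,0,0]],[[0,0,0],[0,0,0]],[[0,0,0],[0,0,0]],[[0,0,-0.1],[0,0,0]],[[0,0,-0.25],[0,0,0]],[[0,0,-0.4],[0,0,0]],[[0,0,-0.55],[0,0,0]],[[0,0,-0.55],[0,0,0]],[[0,0,-0.55],[0,0,0]]]' --fingers 0.95

```text
clock: 55.3
tool_pos: [0.4547, -0.2037, 0.3064]
eef_rot: [0.501, 0.865, -0.0, -0.001]
contact_force: [-0.7, -0.4, -0.0]
opening: 0.948
finger_force: 0.0
```

Call:
send_rows --targets '[[[0.2,0.2,0],[0,0,0]],[[0.4,0.4,0],[0,0,0]],[[0.6,0.4,0],[0,0,0]],[[0.8,0.4,0],[0,0,0]],[[0.98,0.4,0],[0,0,0]],[[0.98,0.4,0],[0,0,0]],[[0.98,0.4,0],[0,0,0]]]'

```text
clock: 56.18
tool_pos: [0.4116, 0.1119, 0.3059]
eef_rot: [0.499, 0.866, -0.001, -0.001]
contact_force: [0.3, -0.8, -0.3]
opening: 0.949
finger_force: 0.0
```

```bash
python3 - <<'E'
from h import *
s=shot('top','15');s2=shot('side','15')
def up(s,x,y,w,h,k): return cv2.resize(s["img"][y:y+h,x:x+w],None,fx=k,fy=k,interpolation=cv2.INTER_CUBIC)
cv2.imwrite("pics/c15.png",np.hstack([up(s,140,125,200,170,2),up(s2,200,140,110,100,3.4)[:340]]))
E
```

```text
(no output)
```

View pics/c15.png

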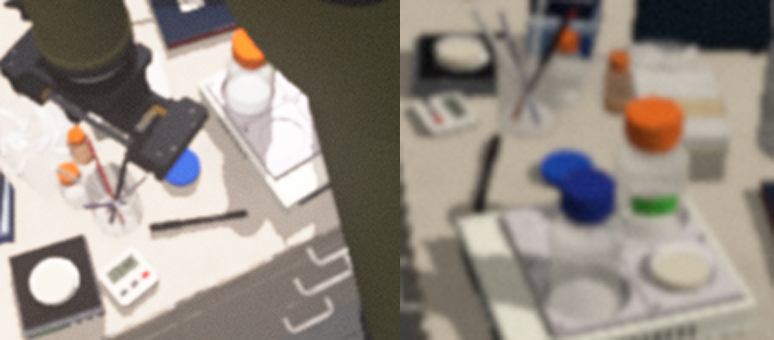

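Both bottles stand upright in their wells. One dish is in the former free recess (680,265) and the other is on the counter (55,280). One numeric check of the orange and blue caps and the counter dish before handing in.

```bash
python3 - <<'E'
from tilt import *
t,s=load("top15"),load("side15")
def blob(s,f,roi):
    x,y,w,h=roi; im=cv2.resize(s["img"][y:y+h,x:x+w],None,fx=4,fy=4,interpolation=cv2.INTER_CUBIC)
    hsv=cv2.cvtColor(cv2.GaussianBlur(im,(7,7),0),cv2.COLOR_BGR2HSV).astype(int); m=f(hsv[...,0],hsv[...,1],hsv[...,2]).astype(np.uint8)
    n,l,st,cc=cv2.connectedComponentsWithStats(m); i=1+np.argmax(st[1:,4]); return (cc[i]+.5)/4-.5+[x,y]
org=lambda h,s,v:(h<18)&(s>150)&(v>110); 
a,b=blob(t,org,(245,130,45,40)),blob(s,org,(258,160,32,30)); print("B",a,b,tri(t,a,s,b))
blu=lambda h,s,v:(h>112)&(h<135)&(s>110)&(v<170)
b0=blob(load("side0"),blu,(240,184,30,26));b=blob(s,blu,(240,184,30,26));print("A side before/after",b0,b,plane(s,*b,.15))
print("counter dish",fitE(s["img"],(205,150,27,16),lambda h:(h[...,2]>100)&(h[...,1]>22),(218,156)))
f=lambda h:(h[...,1]>32)&(h[...,0]<45)&(h[...,2]>120)
print("done@free",fitE(s["img"],(264,206,28,26),f,(277,219)))
E
```

```text
B [263.1333259  149.65592477] [274.58813546 175.44604515] (array([ 0.5362766 , -0.10351225,  0.1502454 ]), np.float64(0.0016880811272868674))
A side before/after [254.68297616 195.96199972] [253.85318413 195.93585851] [ 0.45174397 -0.19318885  0.15      ]
counter dish [218.24 154.83  10.41  16.07  99.49]
done@free [282.32 220.16  10.84  16.19  93.51]
```

```bash
python3 -c "
from plant import *
print(finish_job())"
```

```text
the job is handed in; nothing more can be done
None
```

I finished the job and handed it in at about 56 s of the 144 s allowed: the dishes are swapped and both bottles are back in their own wells. The counter dish looked about 4° tilted in the side view, but touching its top on two sides gave the same height, so I left it as flat.

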